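Unpack the staining kit from its stack

TASK

The slide-staining kit arrived as one stack: a blue slide box, a yellow slide box on it and two small bottles on top. Take the stack apart and set everything out: stand the red-capped bottle in the red round holder and the white bottle in the white one, and seat each slide box flat in the dock of its own colour. Set things down without dropping them, keep the bottles upright, and leave the beaker and the timer where they stand.

Things in the scene. Friction and masses are not known exactly. Their poses are not given: they have to be found in the camera images.
- blue_box: closed slide box of blue plastic with a small paper label on its lid, the lowest of the stack; 56 (x) x 156 (y) x 34 (z) mm, about 250 g; origin at the centre of its underside, z up, y along its length
- yellow_box: closed slide box of yellow plastic with a small paper label on its lid, lying on the blue box; 56 (x) x 116 (y) x 34 (z) mm, about 180 g; origin at the centre of its underside, z up, y along its length
- red_bottle: small brown bottle with a red screw cap, standing on the yellow box near one of its ends; body 43 mm in diameter up to 49 mm, neck 24 mm, cap 31 mm in diameter from 67 to 84 mm above the underside; about 110 g; origin at the centre of its underside, z up
- white_bottle: small all-white bottle with a white cap, standing on the yellow box near its other end; body 41 mm in diameter up to 50 mm, cap and neck 18 mm in diameter from 52 to 82 mm above the underside; about 60 g; origin at the centre of its underside, z up
- blue_dock_seat (a point): centre of the pocket floor of the blue dock, a fixed shallow tray of blue plastic with two black rubber strips on its floor; pocket 72 (x) x 172 (y) mm, floor 4 mm above the bench, walls 4 mm thick that rise 6 mm above the floor; axes as the dock's, y along its length
- yellow_dock_seat (a point): centre of the pocket floor of the yellow dock, a fixed shallow tray of yellow plastic with two black rubber strips on its floor; pocket 72 (x) x 132 (y) mm, floor 4 mm above the bench, walls 4 mm thick that rise 6 mm above the floor; axes as the dock's, y along its length
- red_holder_seat (a point): centre of the inner floor of the red bottle holder, a fixed low round cup with a black rubber pad on its floor; inside diameter 60 mm, wall 4 mm, floor 4 mm above the bench, rim 10 mm above the floor; z up
- white_holder_seat (a point): centre of the inner floor of the white bottle holder, a fixed low round cup with a black rubber pad on its floor; inside diameter 60 mm, wall 4 mm, floor 4 mm above the bench, rim 10 mm above the floor; z up
- beaker: bystander: small empty glass beaker, 45 mm in diameter, 52 mm high, standing loose on the bench; origin at the centre of its underside
- timer: bystander: white bench timer with a dark display, 46 (x) x 68 (y) x 52 (z) mm, standing loose on the bench; origin at the centre of its underside

How it is judged (in metres and radians):
At the end, for the whole second after the job is handed in: bottles upright (0.08 rad), within 12 mm of the centre of the holder of their colour; boxes flat (0.05 rad), within 13 mm of the centre of the dock of their colour; all no more than 4 mm above the seat floor, at rest; beaker and timer standing within 30 mm of their start (horizontal distance between red_bottle and red_holder_seat below 0.012 m and z of red_bottle in the frame of red_holder_seat below 0.004 m and angle between each of red_bottle, white_bottle's own z axis and vertical below 0.08 rad and linear speed of each of red_bottle, white_bottle, blue_box, yellow_box below 0.02 m/s and angular speed of each of red_bottle, white_bottle, blue_box, yellow_box below 0.2 rad/s and horizontal distance between white_bottle and white_holder_seat below 0.012 m and z of white_bottle in the frame of white_holder_seat below 0.004 m and horizontal distance between blue_box and blue_dock_seat below 0.013 m and z of blue_box in the frame of blue_dock_seat below 0.004 m and angle between each of blue_box, yellow_box's own z axis and vertical below 0.05 rad and horizontal distance between yellow_box and yellow_dock_seat below 0.013 m and z of yellow_box in the frame of yellow_dock_seat below 0.004 m and distance of each of beaker, timer from where it was at the start of the episode below 0.03 m and angle between each of beaker, timer's own z axis and vertical below 0.4 rad); the robot touches nothing.
It fails at once if a bottle or box is dropped or falls (moves faster than 0.7 m/s, some 25 mm of free fall, while no finger touches it) ((linear speed of red_bottle above 0.7 m/s and contact force between red_bottle and the fingers below 0.01 N) or (linear speed of white_bottle above 0.7 m/s and contact force between white_bottle and the fingers below 0.01 N) or (linear speed of blue_box above 0.7 m/s and contact force between blue_box and the fingers below 0.01 N) or (linear speed of yellow_box above 0.7 m/s and contact force between yellow_box and the fingers below 0.01 N)).
It fails at once if a bottle is tipped more than 0.6 rad from upright (angle between any of red_bottle, white_bottle's own z axis and vertical above 0.6 rad).
It fails at once if the beaker or the timer is moved by more than 30 mm or knocked over ((distance of beaker from where it was at the start of the episode above 0.03 m or angle between beaker's own z axis and vertical above 0.4 rad) or (distance of timer from where it was at the start of the episode above 0.03 m or angle between timer's own z axis and vertical above 0.4 rad)).
It also fails if it takes over 120 s, if anything falls off the work surface, if the arm or the gripper's body presses on something with over 40 N, if the wrist force passes 120 N, or if a joint passes its speed limit or range.

ROBOT

A 6-joint arm with a two-finger parallel gripper is mounted at the origin on a cart in front of the work surface, level with it; the furniture and walls round the work are solid. World frame = base frame: x ahead of the robot, y to its left, z up, the work surface at z = 0. Lengths are in mm, angles in degrees, forces in N, time in s.
With the tool pointing down it reaches from about 350 to 850 mm from the base axis. Payload 8.1 kg.
Tool frame: the origin (TCP) lies midway between the tips of the shut fingers; the grasp point (between the pads) lies 19 mm behind it (r.tcp_to_grasp is the distance from the TCP to the grasp point, in mm); z points along the fingers, y is the direction in which the jaws open and shut (so a half turn about z gives the same grasp; the last joint's range is limited). The gripper opens to 85 mm and grips with 20 to 120 N. Pads are 22 mm wide; open, the fingers measure 114 mm over their backs; the gripper's body (76 mm by 85 mm) begins 54 mm behind the grasp point. The pads swing forward as they close: fully open they stand 13 mm farther back than shut.
Start: joints at [68.503, 7.471, 85.268, -0, 87.261, -4.893], TCP at [171.434, 574.992, 231.292] pointing down, gripper open.
Joint ranges: [-169.43, 169.43], [-51.17, 129.36], [1.28, 143.12], [-76.62, 256.62], [0, 156.53], [-152.29, 152.29]. Speed limits (degrees/s): [136.94, 136.94, 159.86, 180, 180, 180].

INTERFACE

Orientations are given as [roll, pitch, yaw] about the fixed x, y, z axes, in that order (R = Rz(yaw) Ry(pitch) Rx(roll)).
In Python, from bench import r gives the robot as it stands.
- The arm moves only by the tool jog_arm, never from a script. Its argument "targets" is a list of rows, each a list of 7 numbers: the shift along the tool's x, y, z in m, then the turn, a rotation vector about the tool's x, y, z in rad, then the closure, from 0 (fully open) to 1 (shut). In form: [[dx, dy, dz, wx, wy, wz, claw], ...]. A call has 1 to 5 rows; each row is the pose to reach, as a shift and turn from the pose commanded when the call began, along the tool's axes at that moment; what a row does not reach only later rows make up. A row lasts 1/12 s, in which the tool goes at most 41.7 mm and 7.16 degrees, less where a joint would pass 70% of its speed; a pose out of reach is approached as far as the arm can. A call with a gripper value outside its range is refused whole. The fingers move at their own pace and stop on an object; "newtons" is the grip in N (left out, the last holds). Time passes only in rows, so rows that repeat a pose let the fingers close. It gives the time, the measured TCP pose, the force and the opening at its end, in the units of the state.
- r.sense(): the state, without advancing time (a new reading comes with each control period).
- r.snapshot(name): name is "scene" or "top"; returns a dict with "pixels" (420x560x3 uint8, red, green, blue), "fx", "fy", "cx", "cy" (pixels), "origin" and "attitude" of the camera in the world. Camera axes: x right, y down, z forward; pixel columns grow to the right and rows downward; lengths in mm; the calibration is good to about 2 mm. A picture is of the moment at which its call begins. There is no depth.
- r.hand_in(): hands the job in, once; it reports no verdict.
The state is a dict: "time": time; "joint_pos": joint angles; "qd": joint speeds; "joint_efforts": joint torques, N m; "tool_pos": TCP position; "tcp_rot": TCP orientation; "ft_force": force on the tool from outside, world axes, zero at the start; "wrist_torque": the same for the moment, N m; "finger_gap": finger opening in mm.
Only numpy, scipy, OpenCV 4.12 (cv2) and the standard library are available. Lean on these libraries where they do the work, as an engineer would, in place of code of your own. Each camera call takes 0.05 s, during which the arm holds its last target.

## Working session

There is one attempt and no reset: what is moved stays moved. The work goes in short steps, Python scripts to look and compute and a tool call to move; the robot and the scene stay as the last step left them, time stands still between calls to the robot, and variables do not carry over. Pictures are saved under pics/ and viewed, and the job is handed in when it is done.

Besides the shell and the picture viewer there is one more tool, called after "Request:" as name(argument=value, ...), one argument or row to a line, values as JSON. jog_arm: Moves the arm, as the interface text tells. Its arguments: {"type":"object","properties":{"targets":{"type":"array","items":{"type":"array","items":{"type":"number"}}},"newtons":{"type":"number"}},"required":["targets"]}

```bash
ls; mkdir -p pics
python3 - <<'E'
from bench import r
import cv2
for n in("scene","top"):
    s=r.snapshot(n); cv2.imwrite(f"pics/{n}0.png",cv2.resize(s["pixels"][:,:,::-1],(800,600),interpolation=cv2.INTER_CUBIC))
    print({k:v for k,v in s.items() if k!="pixels"})
print(r.sense(), r.tcp_to_grasp)
E
```

```text
pics
{'fx': 539.3626895925394, 'fy': 539.3626895925394, 'cx': 273.61419219239656, 'cy': 213.10451783854606, 'origin': array([ -168.79044931, -1117.07485644,   814.85935435]), 'attitude': array([-119.58223426,    0.54213082,  -31.82566276])}
{'fx': 490.1634398908731, 'fy': 490.1634398908731, 'cx': 283.3514429730486, 'cy': 206.16101075974004, 'origin': array([ 410.05725245,   27.27473342, 1510.58359198]), 'attitude': array([-175.71247606,    1.0432194 ,  -91.41769605])}
{'time': 0.1, 'joint_pos': array([ 6.85053520e+01,  7.51251245e+00,  8.53243902e+01,  1.55340586e-03,
        8.72621261e+01, -4.89392639e+00]), 'qd': array([-0.03359845, -0.16718271, -0.10377744,  0.05961474, -0.06528031,
       -0.03128754]), 'joint_efforts': array([ 3.50541968e-04, -5.70950496e+01, -5.01942623e+01, -2.82175597e-04,
        8.13616585e-03,  4.67759514e-05]), 'tool_pos': array([171.21081314, 574.52255527, 230.31834494]), 'tcp_rot': array([-1.79901465e+02, -9.99411306e-03,  1.63399194e+02]), 'ft_force': array([ 0.05905224, -0.18706862, -0.61063605]), 'wrist_torque': array([ 0.04264812, -0.00055756,  0.01158736]), 'finger_gap': 85.16226337185381} 18.700000000000003
```

View pics/scene0.png

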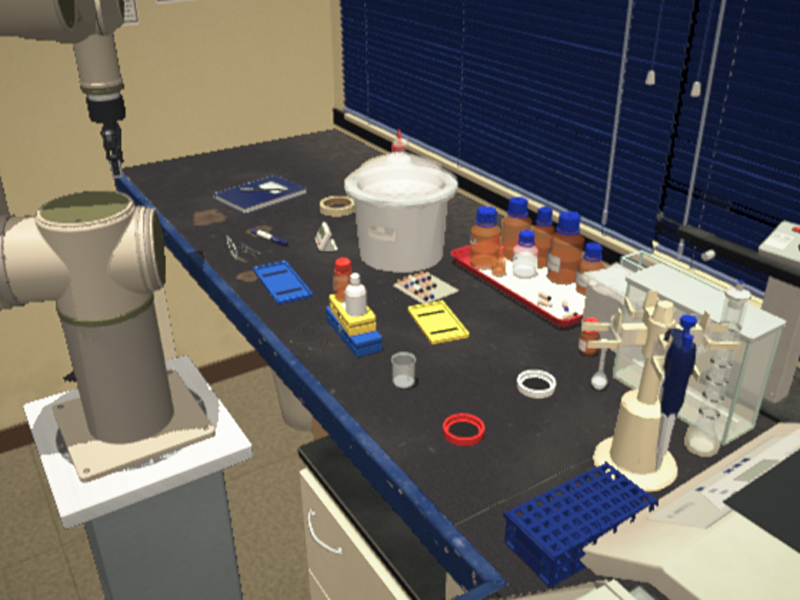

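View pics/top0.png

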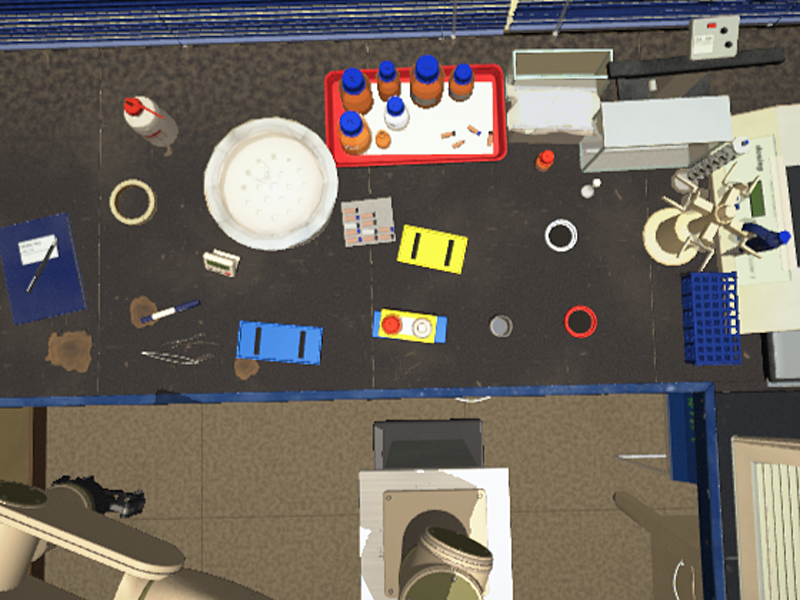

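The overview shows the stack near display (410,327) in the top view. The blue dock is at (280,342), the yellow dock at (432,249), the white holder at (561,236), the red holder at (581,322), the beaker at (501,326) and the timer at (221,263). Next I'll enlarge these for measuring.

```bash
cat > h.py <<'E'
from bench import r
import numpy as np, cv2
from scipy.spatial.transform import Rotation as R
def snap(n):
    s=r.snapshot(n); s["R"]=R.from_euler("xyz",s["attitude"],degrees=True).as_matrix(); return s
def back(s,u,v,z):
    d=s["R"]@np.array([(u-s["cx"])/s["fx"],(v-s["cy"])/s["fy"],1.]); o=s["origin"]
    return o+d*(z-o[2])/d[2]
def proj(s,p):
    c=s["R"].T@(np.asarray(p,float)-s["origin"]); return np.array([s["cx"]+s["fx"]*c[0]/c[2],s["cy"]+s["fy"]*c[1]/c[2]])
def crop(s,u0,v0,w,h,k,name,marks=()):
    im=cv2.resize(s["pixels"][v0:v0+h,u0:u0+w,::-1],(w*k,h*k),interpolation=cv2.INTER_CUBIC)
    for p in marks:
        q=proj(s,p); cv2.circle(im,(int(round((q[0]+.5-u0)*k)),int(round((q[1]+.5-v0)*k))),2,(255,0,255),-1)
    for i in range(0,w,10): cv2.putText(im,str(u0+i),(i*k,9),0,.3,(0,255,0),1); cv2.line(im,(i*k,10),(i*k,14),(0,255,0),1)
    for i in range(10,h,10): cv2.putText(im,str(v0+i),(0,i*k+3),0,.3,(0,255,0),1)
    cv2.imwrite(f"pics/{name}.png",im)
E
python3 - <<'E'
from h import *
s=snap("top")
crop(s,160,150,130,110,6,"c1"); crop(s,300,140,130,110,6,"c2")
s=snap("scene"); crop(s,170,170,170,120,4,"c3")
E
```

```text
(no output)
```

View pics/c1.png

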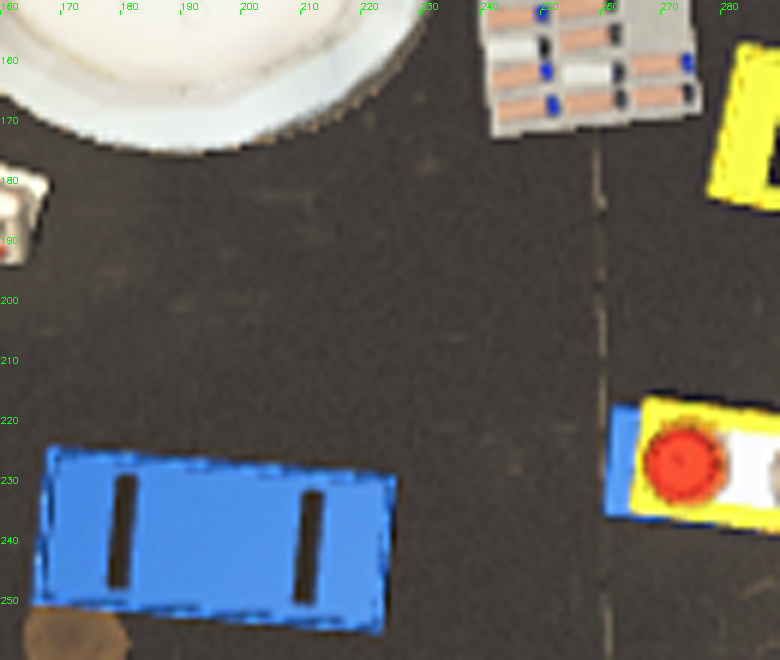

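View pics/c2.png

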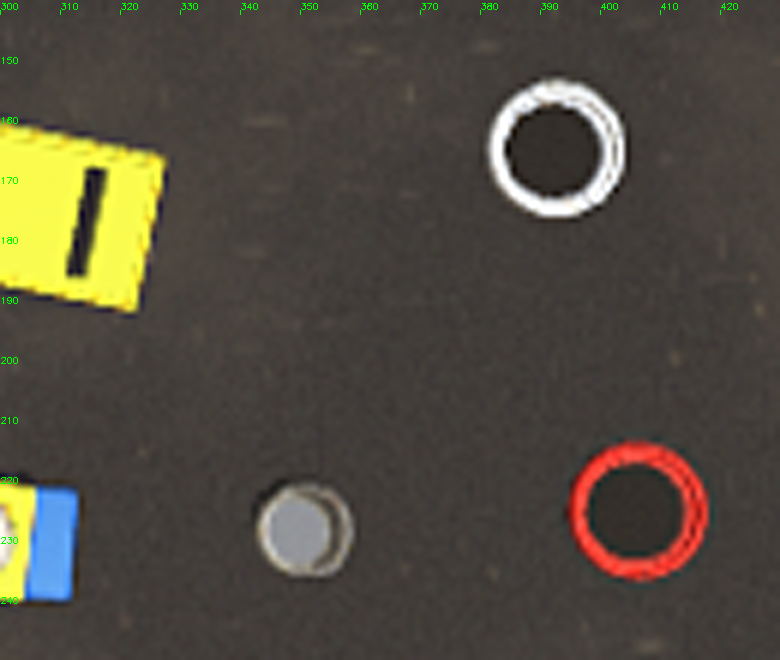

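View pics/c3.png

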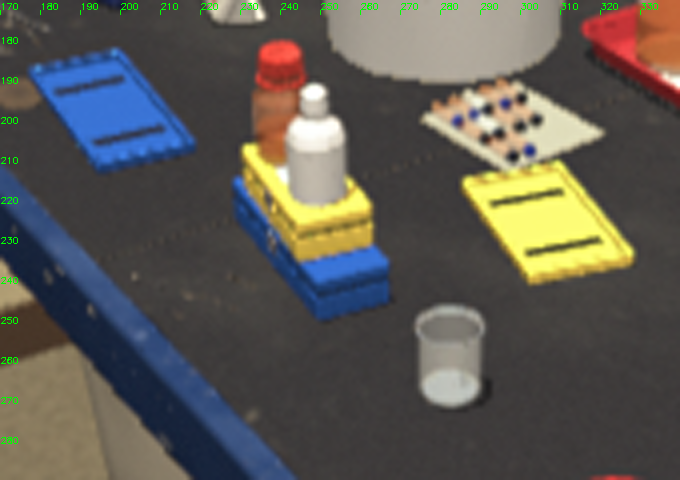

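Blue dock corners are near (167,224), (226,229), (223,255) and (166,250). The white ring is centred near (392,165) and the red ring near (406,225). I'll fit these with colour masks.

```bash
cat > m.py <<'E'
from h import *
def mask(s,lo,hi,box):
    hsv=cv2.cvtColor(s["pixels"],cv2.COLOR_RGB2HSV); m=cv2.inRange(hsv,np.array(lo),np.array(hi))
    z=np.zeros_like(m); u0,v0,u1,v1=box; z[v0:v1,u0:u1]=m[v0:v1,u0:u1]; return z
def rect(s,m,z):
    c=max(cv2.findContours(cv2.morphologyEx(m,cv2.MORPH_CLOSE,np.ones((3,3))),0,2)[0],key=cv2.contourArea)
    w=np.array([back(s,*p[0],z)[:2] for p in c],np.float32)
    q=cv2.minAreaRect(w); print(q); return q
def ring(s,m,z):
    c=max(cv2.findContours(m,0,2)[0],key=cv2.contourArea)
    w=np.array([back(s,*p[0],z)[:2] for p in c],np.float32)
    q=cv2.fitEllipse(w); print(q); return q
E
python3 - <<'E'
from m import *
s=snap("top")
print("bluedock");rect(s,mask(s,(95,120,90),(125,255,255),(155,215,240,265)),10)
print("yeldock");rect(s,mask(s,(22,100,100),(38,255,255),(270,150,335,200)),10)
print("white");ring(s,mask(s,(0,0,120),(180,60,255),(370,145,410,185)),14)
print("red");ring(s,mask(s,(0,120,120),(10,255,255),(385,205,425,245)),14)
print("yelbox");rect(s,mask(s,(22,80,100),(38,255,255),(255,210,320,245)),68)
print("bluebox");rect(s,mask(s,(95,100,90),(125,255,255),(255,210,320,245)),34)
print("redcap");ring(s,mask(s,(0,120,120),(10,255,255),(260,215,283,240)),68+84)
crop(s,255,205,70,45,11,"c4")
crop(s,135,165,50,50,10,"c5")
E
```

```text
bluedock
((428.1154479980469, 325.0927734375), (180.73611450195312, 81.3205337524414), 83.80599975585938)
yeldock
((621.78369140625, -8.200088500976562), (142.13497924804688, 83.00254821777344), 76.60874938964844)
white
((642.85107421875, -285.8361511230469), (67.5724868774414, 68.57501983642578), 66.0508041381836)
red
((456.74951171875, -319.4465637207031), (67.31948852539062, 68.46973419189453), 78.32038879394531)
yelbox
((454.9530944824219, 47.660888671875), (114.849609375, 57.90333938598633), 80.99251556396484)
bluebox
((447.214599609375, -22.374055862426758), (21.609342575073242, 56.34660720825195), 81.27039337158203)
redcap
((455.0478820800781, 77.38432312011719), (31.512788772583008, 34.920814514160156), 14.166396141052246)
```

View pics/c4.png

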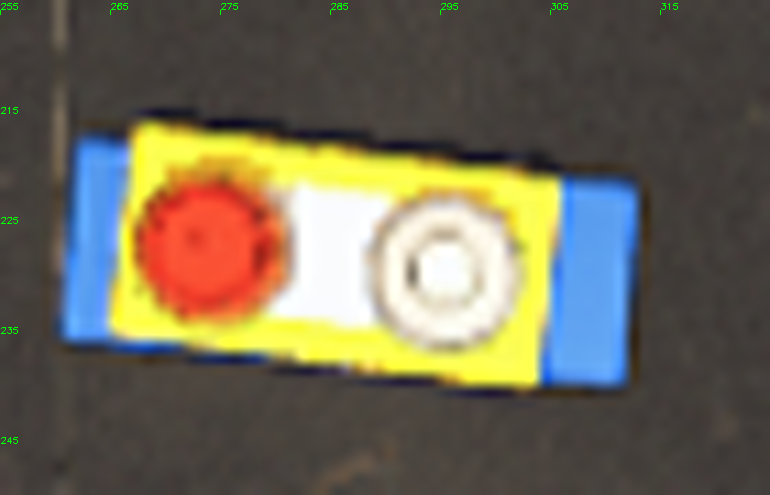

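```bash
cat >> h.py <<'E'
def plan(x,y,z,yaw=None,quiet=False):
    s=r.sense(); p=s["tool_pos"]; A=R.from_euler("xyz",s["tcp_rot"],degrees=True)
    B=R.from_euler("xyz",[180,0,s["tcp_rot"][2] if yaw is None else yaw],degrees=True)
    d=A.inv().apply(np.array([x,y,z])-p)/1000; w=(A.inv()*B).as_rotvec()
    print("t",s["time"],"pos",p.round(1),"rot",s["tcp_rot"].round(2),"gap",round(s["finger_gap"],1),"F",s["ft_force"].round(1),"j",s["joint_pos"].round(0))
    print("shift",d.round(4),"turn",w.round(4),"rows",max(np.linalg.norm(d)/.0417,np.linalg.norm(w)/.125).round(1))
E
python3 - <<'E'
from h import *
s=snap("top")
f=lambda X,Y:(255+X/11-.5,205+Y/11-.5)
c=[back(s,*f(*q),34)[:2] for q in((78,138),(638,183),(627,383),(62,340))]
c=np.array(c);print("blue",c.round(1).tolist(),c.mean(0),[np.linalg.norm(c[i]-c[i-1]) for i in range(4)],np.degrees(np.arctan2(*( -(c[1]-c[0]))[::-1])))
c=np.array([back(s,*f(*q),68)[:2] for q in((137,122),(562,180),(541,386),(111,334))]);print("yel",c.mean(0),[np.linalg.norm(c[i]-c[i-1]) for i in range(4)],np.degrees(np.arctan2(*( -(c[1]-c[0]))[::-1])))
print("wcap",back(s,*f(447,268),150),"wbody",back(s,*f(446,272),118))
print("rcap",back(s,*f(208,248),152),"beaker",back(s,350,227.5,52))
plan(455,13,260,81)
t=snap("scene"); print("scene checks wcap, rcap px", proj(t,back(s,*f(447,268),150)),proj(t,back(s,*f(208,248),152)))
E
```

```text
blue [[490.2, 117.9], [473.9, -35.2], [419.4, -30.6], [435.0, 123.5]] [454.6090051   43.88341864] [np.float64(55.502203410972236), np.float64(153.99551368668054), np.float64(54.721795121898204), np.float64(154.89268730343895)] 83.93392829433552
yel [455.14655119  47.0401721 ] [np.float64(57.15830745447507), np.float64(114.89589327341366), np.float64(55.28617778280141), np.float64(115.69051291558803)] 80.75226688192063
wcap [448.69163296  18.40476512 150.        ] wbody [448.57575806  18.48139119 118.        ]
rcap [455.19096511  78.47888021 152.        ] beaker [ 451.40535025 -145.05318389   52.        ]
t 0.3 pos [171.4 574.8 230.9] rot [-179.96   -0.    163.4 ] gap 85.3 F [-0.2 -0.2  0.1] j [69.  7. 85. -0. 87. -5.]
shift [-0.4323 -0.4574 -0.0288] turn [-6.0000e-04  5.0000e-04  1.4381e+00] rows 15.1
scene checks wcap, rcap px [248.39306629 191.44757809] [239.74728548 181.88439786]
```

Size checks hold: the boxes measure about 155x55 and 115x56. The cap projections agree with the scene camera to under 1 px. I'll move above the white bottle.

Request:
jog_arm(
  targets=[
    [-0.02,-0.02,-0.005,0,0,0,0],
    [-0.045,-0.048,-0.01,0,0,0,0],
    [-0.07,-0.075,-0.015,0,0,0,0],
    [-0.095,-0.1,-0.02,0,0,0,0],
    [-0.12,-0.127,-0.029,0,0,0,0],
  ],
)

```text
time: 0.77
tool_pos: [250.3, 417.3, 259.7]
tcp_rot: [-179.9, -0.0, 163.4]
ft_force: [1.5, -0.1, -0.1]
finger_gap: 85.4
```

Request:
jog_arm(
  targets=[
    [-0.025,-0.027,0,0,0,0.1,0],
    [-0.05,-0.054,0,0,0,0.2,0],
    [-0.075,-0.08,0,0,0,0.3,0],
    [-0.1,-0.106,0,0,0,0.4,0],
    [-0.125,-0.132,0,0,0,0.5,0],
  ],
)

```text
time: 1.18
tool_pos: [332.6, 255.2, 260.5]
tcp_rot: [180.0, 0.0, 134.5]
ft_force: [1.4, -0.5, 0.6]
finger_gap: 86.1
```

```bash
python3 -c "
from h import *
plan(449,18,260,81)"
```

```text
t 1.1833 pos [332.6 255.2 260.5] rot [1.7995e+02 1.0000e-02 1.3448e+02] gap 86.1 F [ 1.4 -0.5  0.6] j [ 30. -22. 109.  -0.  93. -14.]
shift [-0.2508 -0.0832  0.0005] turn [ 9.000e-04 -2.000e-04  9.335e-01] rows 7.5
```

Request:
jog_arm(
  targets=[
    [-0.027,-0.009,0,0,0,0.1,0],
    [-0.054,-0.018,0,0,0,0.2,0],
    [-0.08,-0.027,0,0,0,0.3,0],
    [-0.107,-0.036,0,0,0,0.4,0],
    [-0.134,-0.045,0,0,0,0.5,0],
  ],
)

```text
time: 1.6
tool_pos: [395.0, 128.6, 260.6]
tcp_rot: [180.0, 0.0, 105.8]
ft_force: [1.5, 0.8, -0.4]
finger_gap: 85.3
```

```bash
python3 -c "
from h import *
plan(449,18,260,81)"
```

```text
t 1.6 pos [395.  128.6 260.6] rot [179.96   0.   105.82] gap 85.3 F [ 1.5  0.8 -0.4] j [ 11. -23. 110.   0.  93.  -5.]
shift [-0.1211  0.0218  0.0006] turn [ 8.000e-04 -2.000e-04  4.331e-01] rows 3.5
```

Request:
jog_arm(
  targets=[
    [-0.028,0.005,0,0,0,0.1,0],
    [-0.056,0.01,0,0,0,0.2,0],
    [-0.085,0.016,0,0,0,0.3,0],
    [-0.121,0.022,0,0,0,0.433,0],
    [-0.121,0.022,0,0,0,0.433,0],
  ],
)

```text
time: 2.02
tool_pos: [450.9, 14.9, 260.3]
tcp_rot: [179.9, 0.1, 80.6]
ft_force: [0.3, -0.8, -0.2]
finger_gap: 85.5
```

```bash
python3 -c "
from h import *
plan(448.7,18.4,123,81)"
```

```text
t 2.0167 pos [450.9  14.9 260.3] rot [1.7993e+02 1.3000e-01 8.0610e+01] gap 85.5 F [ 0.3 -0.8 -0.2] j [ -5. -17. 105.  -0.  92.   5.]
shift [ 0.0034 -0.0029  0.1373] turn [ 0.0013  0.0022 -0.0068] rows 3.3
```

Request:
jog_arm(
  targets=[
    [0,0,0.02,0,0,0,0],
    [0.002,-0.001,0.045,0,0,0,0],
    [0.002,-0.001,0.07,0,0,0,0],
    [0.002,-0.001,0.08,0,0,0,0],
    [0.002,-0.001,0.08,0,0,0,0],
  ],
)

```text
time: 2.43
tool_pos: [446.6, 22.1, 177.5]
tcp_rot: [-179.7, 0.0, 81.3]
ft_force: [-0.5, 1.1, -0.5]
finger_gap: 85.5
```

```bash
python3 -c "
from h import *
plan(448.7,18.4,123,81)
s=snap('top');crop(s,250,195,80,60,10,'d1',[(448.7,18.4,150)])
s=snap('scene');crop(s,200,130,90,110,5,'d2')"
```

```text
t 2.4333 pos [446.6  22.1 177.5] rot [-1.797e+02  3.000e-02  8.131e+01] gap 85.5 F [-0.5  1.1 -0.5] j [ -4. -15. 112.   0.  83.   5.]
shift [-0.0034  0.003   0.0544] turn [-0.0052  0.0005  0.0054] rows 1.3
```

View pics/d2.png

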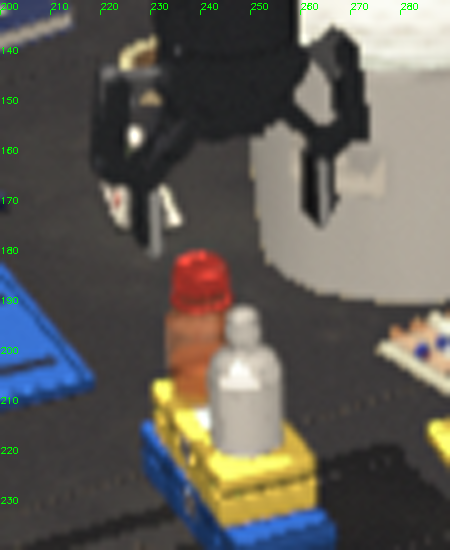

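The jaws straddle the bottle, with fingertips at about (230,180) and (263,174) on either side of the cap at (242,190). The arm was still swinging by a few mm, so I'll let it settle and read the pose again.

Request:
jog_arm(
  targets=[
    [0,0,0,0,0,0,0],
    [0,0,0,0,0,0,0],
    [0,0,0,0,0,0,0],
    [0,0,0,0,0,0,0],
  ],
)

```text
time: 2.87
tool_pos: [449.2, 21.9, 181.3]
tcp_rot: [179.9, -0.0, 81.3]
ft_force: [-0.5, 0.1, -0.0]
finger_gap: 85.5
```

```bash
python3 -c "
from h import *
plan(448.7,18.4,123,81)"
```

```text
t 2.8667 pos [449.2  21.9 181.3] rot [ 1.799e+02 -1.000e-02  8.129e+01] gap 85.5 F [-0.5  0.1 -0. ] j [ -4. -15. 112.  -0.  83.   5.]
shift [-0.0035 -0.0001  0.0583] turn [ 0.0017 -0.0001  0.0051] rows 1.4
```

Request:
jog_arm(
  targets=[
    [-0.001,0,0.012,0,0,0,0],
    [-0.003,0,0.026,0,0,0,0],
    [-0.0035,0,0.04,0,0,0,0],
    [-0.0035,0,0.052,0,0,0,0],
    [-0.0035,0,0.058,0,0,0,0],
  ],
)

```text
time: 3.28
tool_pos: [446.8, 18.5, 119.8]
tcp_rot: [-179.8, 0.0, 81.3]
ft_force: [-1.3, -1.0, -0.6]
finger_gap: 85.4
```

Request:
jog_arm(
  targets=[
    [0,0,0,0,0,0,0],
    [0,0,0,0,0,0,0],
    [0,0,0,0,0,0,0],
    [0,0,0,0,0,0,0.4],
    [0,0,0,0,0,0,0.6],
  ],
  newtons=30,
)

```text
time: 3.7
tool_pos: [448.7, 18.4, 123.1]
tcp_rot: [179.9, -0.0, 81.3]
ft_force: [-0.3, 0.5, 0.8]
finger_gap: 63.4
```

```bash
python3 -c "
from h import *
plan(448.7,18.4,123,81)
s=snap('scene');crop(s,200,130,90,110,5,'d3')"
```

```text
t 3.7 pos [448.7  18.4 123.1] rot [ 1.7991e+02 -1.0000e-02  8.1300e+01] gap 63.4 F [-0.3  0.5  0.8] j [ -4. -12. 116.   0.  76.   5.]
shift [-0.      0.      0.0001] turn [ 0.0015 -0.0001  0.0052] rows 0.0
```

View pics/d3.png

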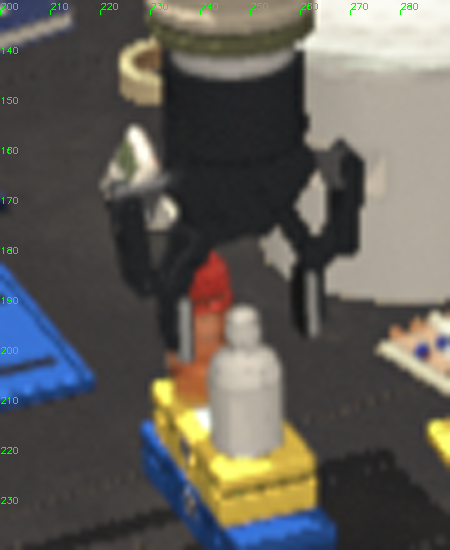

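The pads are at the white cap's height, with the cap at (247,192) between them. I'll close gently.

Request:
jog_arm(
  targets=[
    [0,0,0,0,0,0,0.7],
    [0,0,0,0,0,0,0.75],
    [0,0,0,0,0,0,0.8],
    [0,0,0,0,0,0,0.85],
    [0,0,0,0,0,0,0.9],
  ],
  newtons=30,
)

```text
time: 4.17
tool_pos: [448.1, 18.4, 122.4]
tcp_rot: [180.0, 0.0, 81.3]
ft_force: [0.2, 0.8, 2.4]
finger_gap: 17.1
```

Request:
jog_arm(
  targets=[
    [0,0,0,0,0,0,0.95],
    [0,0,0,0,0,0,1],
    [0,0,0,0,0,0,1],
    [0,0,0,0,0,0,1],
  ],
)

```text
time: 4.5
tool_pos: [448.1, 18.4, 122.4]
tcp_rot: [180.0, -0.0, 81.3]
ft_force: [-0.0, -0.3, 2.1]
finger_gap: 16.7
```

```bash
python3 -c "
from h import *
plan(448.7,18.4,123,81)
s=snap('scene');crop(s,200,130,90,110,5,'d4')"
```

```text
t 4.5 pos [448.1  18.4 122.4] rot [179.99  -0.    81.29] gap 16.7 F [-0.  -0.3  2.1] j [ -4. -12. 116.  -0.  76.   5.]
shift [ 0.      0.0006 -0.0006] turn [ 0.0002 -0.      0.0051] rows 0.0
```

View pics/d4.png

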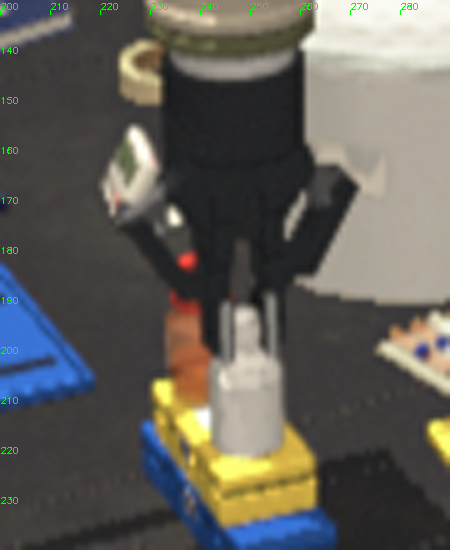

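Request:
jog_arm(
  targets=[
    [0,0,-0.004,0,0,0,1],
    [0,0,-0.012,0,0,0,1],
    [0,0,-0.025,0,0,0,1],
    [0,0,-0.04,0,0,0,1],
    [0,0,-0.06,0,0,0,1],
  ],
)

```text
time: 4.97
tool_pos: [447.2, 18.5, 182.2]
tcp_rot: [-179.9, 0.0, 81.3]
ft_force: [-0.0, -0.1, -1.0]
finger_gap: 17.0
```

```bash
python3 -c "
from h import *
plan(642.5,-286,200,81)
s=snap('scene');crop(s,200,110,90,110,5,'d5')"
```

```text
t 4.9667 pos [447.2  18.5 182.2] rot [-1.7987e+02  1.0000e-02  8.1290e+01] gap 17.0 F [-0.  -0.1 -1. ] j [ -4. -15. 112.   0.  83.   5.]
shift [-0.2714  0.2392 -0.0183] turn [-0.0022  0.0002  0.0051] rows 8.7
```

View pics/d5.png

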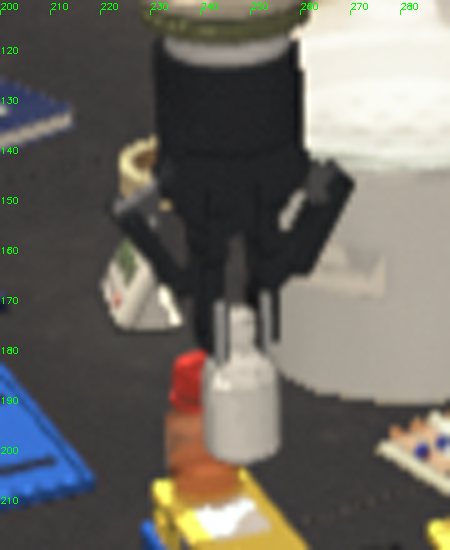

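The white bottle is lifted and upright, with its base at (240,200), and the red bottle stayed in place. Now to the white holder.

Request:
jog_arm(
  targets=[
    [-0.01,0.009,-0.005,0,0,0,1],
    [-0.03,0.026,-0.012,0,0,0,1],
    [-0.055,0.048,-0.018,0,0,0,1],
    [-0.08,0.07,-0.018,0,0,0,1],
    [-0.105,0.092,-0.018,0,0,0,1],
  ],
)

```text
time: 5.43
tool_pos: [524.1, -101.4, 200.5]
tcp_rot: [180.0, 0.0, 81.3]
ft_force: [-0.5, -0.3, 0.3]
finger_gap: 17.3
```

Request:
jog_arm(
  targets=[
    [-0.025,0.022,0,0,0,0,1],
    [-0.05,0.044,0,0,0,0,1],
    [-0.075,0.066,0,0,0,0,1],
    [-0.1,0.088,0,0,0,0,1],
    [-0.122,0.107,0,0,0,0,1],
  ],
)

```text
time: 5.85
tool_pos: [610.8, -239.0, 199.1]
tcp_rot: [-179.9, 0.0, 81.3]
ft_force: [0.6, -0.1, 0.9]
finger_gap: 17.1
```

Request:
jog_arm(
  targets=[
    [-0.02,0.018,0,0,0,0,1],
    [-0.034,0.03,0,0,0,0,1],
    [-0.042,0.038,0,0,0,0,1],
    [-0.044,0.04,0,0,0,0,1],
    [-0.044,0.04,0,0,0,0,1],
  ],
)

```text
time: 6.27
tool_pos: [642.9, -286.8, 198.9]
tcp_rot: [-179.9, -0.0, 81.2]
ft_force: [-0.7, 0.1, -0.8]
finger_gap: 17.3
```

Request:
jog_arm(
  targets=[
    [0,0,0,0,0,0,1],
    [0,0,0,0,0,0,1],
    [0,0,0,0,0,0,1],
  ],
)

```text
time: 6.52
tool_pos: [643.1, -284.9, 200.5]
tcp_rot: [180.0, -0.0, 81.3]
ft_force: [0.4, -0.4, -0.1]
finger_gap: 16.7
```

```bash
python3 -c "
from h import *
plan(642.5,-286,100,81)
s=snap('top');crop(s,360,130,80,60,10,'d6',[(642.5,-286,14)])
s=snap('scene');crop(s,330,170,90,110,5,'d7')"
```

```text
t 6.5167 pos [ 643.1 -284.9  200.5] rot [180.    -0.    81.34] gap 16.7 F [ 0.4 -0.4 -0.1] j [-28.  24.  69.   0.  87. -19.]
shift [-0.0012 -0.0004  0.1005] turn [ 0.     -0.0001  0.0059] rows 2.4
```

View pics/d7.png

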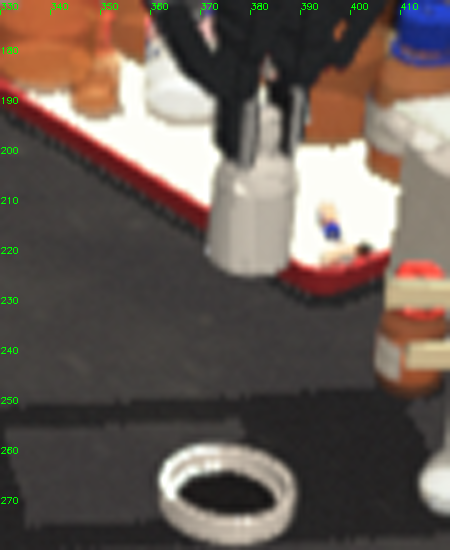

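The bottle hangs over the holder ring, which is centred at about (378,268). Lowering.

Request:
jog_arm(
  targets=[
    [-0.001,0,0.02,0,0,0,1],
    [-0.001,0,0.05,0,0,0,1],
    [-0.001,0,0.08,0,0,0,1],
    [-0.001,0,0.105,0,0,0,1],
    [-0.001,0,0.12,0,0,0,1],
  ],
)

```text
time: 7.03
tool_pos: [641.3, -285.2, 76.6]
tcp_rot: [-179.8, -0.1, 81.3]
ft_force: [-0.7, 0.2, -0.8]
finger_gap: 17.5
```

Request:
jog_arm(
  targets=[
    [0,0,0,0,0,0,1],
    [0,0,0,0,0,0,1],
    [0,0,0,0,0,0,1],
  ],
)

```text
time: 7.28
tool_pos: [644.4, -287.2, 82.8]
tcp_rot: [179.8, 0.1, 81.3]
ft_force: [-0.2, 0.7, -0.0]
finger_gap: 16.7
```

```bash
python3 -c "
from h import *
plan(642.5,-286,58.5,81)
s=snap('top');crop(s,360,130,80,60,10,'d8',[(642.5,-286,14)])
s=snap('scene');crop(s,330,170,90,110,5,'d9')"
```

```text
t 7.2833 pos [ 644.4 -287.2   82.8] rot [1.7983e+02 6.0000e-02 8.1300e+01] gap 16.7 F [-0.2  0.7 -0. ] j [-28.  29.  75.  -0.  76. -19.]
shift [ 0.0009 -0.0021  0.0243] turn [0.003  0.0011 0.0052] rows 0.6
```

View pics/d9.png

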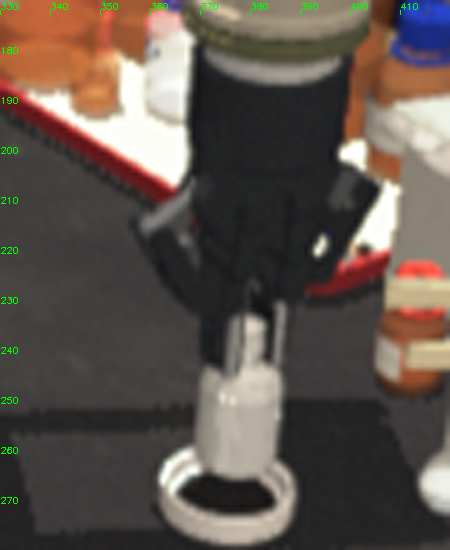

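Still centred, about 24 mm left to go. Lowering slowly until it touches.

Request:
jog_arm(
  targets=[
    [0,0,0.006,0,0,0,1],
    [0,0,0.011,0,0,0,1],
    [0,0,0.015,0,0,0,1],
    [0,0,0.018,0,0,0,1],
    [0,0,0.02,0,0,0,1],
  ],
)

```text
time: 7.8
tool_pos: [642.6, -286.4, 59.3]
tcp_rot: [-179.9, -0.0, 81.3]
ft_force: [-0.2, -0.3, -0.6]
finger_gap: 16.9
```

Request:
jog_arm(
  targets=[
    [0,0,0,0,0,0,1],
    [0,0,0,0,0,0,1],
    [0,0,0,0,0,0,1],
    [0,0,0,0,0,0,1],
  ],
)

```text
time: 8.13
tool_pos: [643.3, -286.7, 60.6]
tcp_rot: [180.0, 0.0, 81.3]
ft_force: [0.4, -0.2, -0.1]
finger_gap: 17.1
```

```bash
python3 -c "
from h import *
plan(642.5,-286,58.5,81)"
```

```text
t 8.1333 pos [ 643.3 -286.7   60.6] rot [1.7997e+02 1.0000e-02 8.1290e+01] gap 17.1 F [ 0.4 -0.2 -0.1] j [-28.  30.  75.  -0.  74. -19.]
shift [ 0.0006 -0.0009  0.0021] turn [0.0005 0.0002 0.0051] rows 0.1
```

Request:
jog_arm(
  targets=[
    [0,0,0.0005,0,0,0,1],
    [0,0,0.001,0,0,0,1],
    [0,0,0.0015,0,0,0,1],
    [0,0,0.002,0,0,0,1],
    [0,0,0.002,0,0,0,1],
  ],
)

```text
time: 8.55
tool_pos: [643.2, -286.7, 58.6]
tcp_rot: [180.0, 0.0, 81.3]
ft_force: [-0.6, 0.3, 1.5]
finger_gap: 17.2
```

Request:
jog_arm(
  targets=[
    [0,0,0,0,0,0,1],
    [0,0,0,0,0,0,1],
    [0,0,0,0,0,0,1],
  ],
)

```text
time: 8.8
tool_pos: [643.2, -286.7, 58.6]
tcp_rot: [180.0, 0.0, 81.3]
ft_force: [-1.2, 0.8, 2.8]
finger_gap: 17.0
```

It is touching down at +2.8 N. Opening the jaws gently.

Request:
jog_arm(
  targets=[
    [0,0,0,0,0,0,0.85],
    [0,0,0,0,0,0,0.7],
    [0,0,0,0,0,0,0.5],
    [0,0,0,0,0,0,0.3],
    [0,0,0,0,0,0,0.3],
  ],
)

```text
time: 9.22
tool_pos: [643.0, -286.6, 58.0]
tcp_rot: [-180.0, -0.0, 81.3]
ft_force: [0.4, 0.2, -0.0]
finger_gap: 59.5
```

Request:
jog_arm(
  targets=[
    [0,0,-0.01,0,0,0,0.3],
    [0,0,-0.03,0,0,0,0],
    [0,0,-0.065,0,0,0,0],
    [0,0,-0.1,0,0,0,0],
    [0,0,-0.13,0,0,0,0],
  ],
)

```text
time: 9.63
tool_pos: [643.3, -286.7, 191.5]
tcp_rot: [179.9, 0.0, 81.3]
ft_force: [0.7, -0.3, 1.1]
finger_gap: 85.4
```

```bash
python3 -c "
from h import *
plan(455.2,78.4,190,81)
s=snap('top');crop(s,360,130,80,60,10,'e1',[(642.5,-286,86)])
s=snap('scene');crop(s,330,170,90,110,5,'e2')"
```

```text
t 9.6333 pos [ 643.3 -286.7  191.5] rot [1.7992e+02 3.0000e-02 8.1290e+01] gap 85.4 F [ 0.7 -0.3  1.1] j [-28.  25.  69.   0.  86. -19.]
shift [ 0.3324 -0.2412  0.001 ] turn [0.0015 0.0005 0.0051] rows 9.8
```

View pics/e2.png

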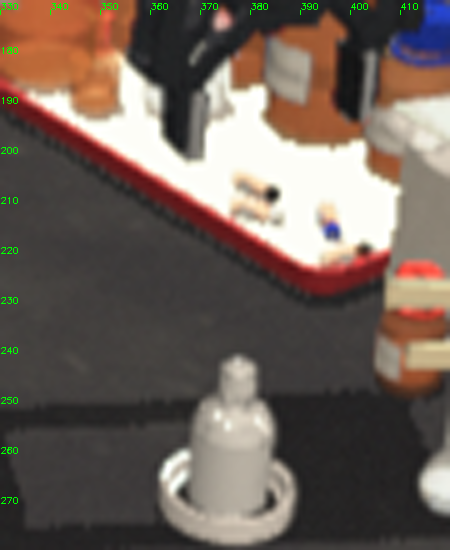

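The white bottle stands upright in the middle of its ring, base near (378,268). Next, the red bottle.

Request:
jog_arm(
  targets=[
    [0.02,-0.014,-0.01,0,0,0,0],
    [0.048,-0.035,-0.01,0,0,0,0],
    [0.078,-0.056,-0.01,0,0,0,0],
    [0.108,-0.078,-0.01,0,0,0,0],
    [0.138,-0.1,-0.01,0,0,0,0],
  ],
)

```text
time: 10.15
tool_pos: [564.2, -133.8, 198.5]
tcp_rot: [180.0, -0.0, 81.3]
ft_force: [0.9, -0.2, 0.3]
finger_gap: 85.2
```

Request:
jog_arm(
  targets=[
    [0.03,-0.022,0,0,0,0,0],
    [0.06,-0.044,0,0,0,0,0],
    [0.09,-0.066,0,0,0,0,0],
    [0.12,-0.088,0,0,0,0,0],
    [0.145,-0.106,0,0,0,0,0],
  ],
)

```text
time: 10.57
tool_pos: [481.0, 26.2, 198.7]
tcp_rot: [180.0, -0.0, 81.3]
ft_force: [0.5, -0.5, 0.3]
finger_gap: 85.6
```

Request:
jog_arm(
  targets=[
    [0.02,-0.014,0,0,0,0,0],
    [0.036,-0.026,0,0,0,0,0],
    [0.046,-0.034,0,0,0,0,0],
    [0.049,-0.035,0,0,0,0,0],
    [0.049,-0.035,0,0,0,0,0],
  ],
)

```text
time: 10.98
tool_pos: [455.3, 78.4, 198.6]
tcp_rot: [180.0, -0.0, 81.4]
ft_force: [0.2, 0.1, 0.4]
finger_gap: 85.3
```

Request:
jog_arm(
  targets=[
    [0,0,0,0,0,0,0],
    [0,0,0,0,0,0,0],
    [0,0,0,0,0,0,0],
  ],
)

```text
time: 11.23
tool_pos: [455.6, 77.2, 198.2]
tcp_rot: [-180.0, 0.0, 81.2]
ft_force: [0.4, 0.3, -0.2]
finger_gap: 85.4
```

```bash
python3 -c "
from h import *
plan(455.2,78.4,122,81)
s=snap('top');crop(s,250,195,80,60,10,'e3')
s=snap('scene');crop(s,200,110,90,110,5,'e4',[(455.2,78.4,152)])"
```

```text
t 11.2333 pos [455.6  77.2 198.2] rot [-1.7999e+02  1.0000e-02  8.1220e+01] gap 85.4 F [ 0.4  0.3 -0.2] j [  3. -13. 109.  -0.  85.  12.]
shift [ 0.0012 -0.0006  0.0762] turn [-0.0001  0.0003  0.0038] rows 1.8
```

View pics/e4.png

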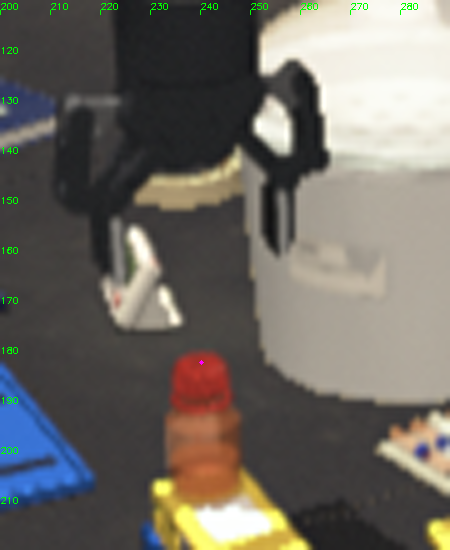

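The red cap's top at (239,182) matches the predicted mark, and the gripper is above it. Descending and closing.

Request:
jog_arm(
  targets=[
    [0.001,-0.0005,0.015,0,0,0,0],
    [0.001,-0.0005,0.035,0,0,0,0],
    [0.001,-0.0005,0.052,0,0,0,0],
    [0.001,-0.0005,0.066,0,0,0,0],
    [0.001,-0.0005,0.075,0,0,0,0],
  ],
)

```text
time: 11.75
tool_pos: [454.0, 78.7, 121.4]
tcp_rot: [-179.9, 0.0, 81.3]
ft_force: [0.3, 0.2, 0.1]
finger_gap: 85.6
```

Request:
jog_arm(
  targets=[
    [0,0,0,0,0,0,0],
    [0,0,0,0,0,0,0],
    [0,0,0,0,0,0,0.3],
    [0,0,0,0,0,0,0.5],
    [0,0,0,0,0,0,0.6],
  ],
  newtons=40,
)

```text
time: 12.17
tool_pos: [455.6, 79.2, 124.4]
tcp_rot: [179.9, -0.0, 81.3]
ft_force: [0.2, -0.6, 0.3]
finger_gap: 51.4
```

Request:
jog_arm(
  targets=[
    [0,0,0,0,0,0,0.65],
    [0,0,0,0,0,0,0.7],
    [0,0,0,0,0,0,0.8],
    [0,0,0,0,0,0,0.9],
    [0,0,0,0,0,0,1],
  ],
)

```text
time: 12.58
tool_pos: [455.3, 79.2, 124.1]
tcp_rot: [179.9, -0.0, 81.3]
ft_force: [-1.7, 0.8, 5.8]
finger_gap: 29.9
```

Request:
jog_arm(
  targets=[
    [0,0,0,0,0,0,1],
    [0,0,0,0,0,0,1],
  ],
)

```text
time: 12.75
tool_pos: [455.3, 79.2, 124.1]
tcp_rot: [179.9, -0.0, 81.3]
ft_force: [-0.5, -0.0, 6.7]
finger_gap: 29.4
```

```bash
python3 -c "
from h import *
plan(455.2,78.4,122,81)
s=snap('scene');crop(s,200,110,90,110,5,'e5',[(455.2,78.4,152)])"
```

```text
t 12.75 pos [455.3  79.2 124.1] rot [ 1.7993e+02 -1.0000e-02  8.1300e+01] gap 29.4 F [-0.5 -0.   6.7] j [  4. -10. 114.  -0.  76.  12.]
shift [-0.0008  0.      0.0021] turn [ 0.0012 -0.0003  0.0052] rows 0.1
```

View pics/e5.png

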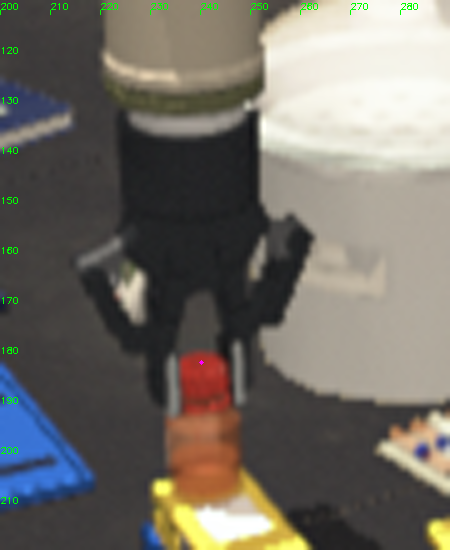

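The red cap is gripped at a 29.4 mm gap. Lifting.

Request:
jog_arm(
  targets=[
    [0,0,-0.004,0,0,0,1],
    [0,0,-0.012,0,0,0,1],
    [0,0,-0.025,0,0,0,1],
    [0,0,-0.04,0,0,0,1],
    [0,0,-0.06,0,0,0,1],
  ],
)

```text
time: 13.22
tool_pos: [453.8, 79.1, 183.0]
tcp_rot: [-179.9, 0.0, 81.3]
ft_force: [0.4, 0.3, -0.9]
finger_gap: 29.8
```

```bash
python3 -c "
from h import *
plan(456.7,-319,200,81)
s=snap('scene');crop(s,200,110,90,110,5,'e6')"
```

```text
t 13.2167 pos [453.8  79.1 183. ] rot [-1.7985e+02  3.0000e-02  8.1290e+01] gap 29.8 F [ 0.4  0.3 -0.9] j [  4. -13. 110.  -0.  83.  12.]
shift [-0.393   0.0631 -0.0169] turn [-0.0026  0.0006  0.0051] rows 9.6
```

View pics/e6.png

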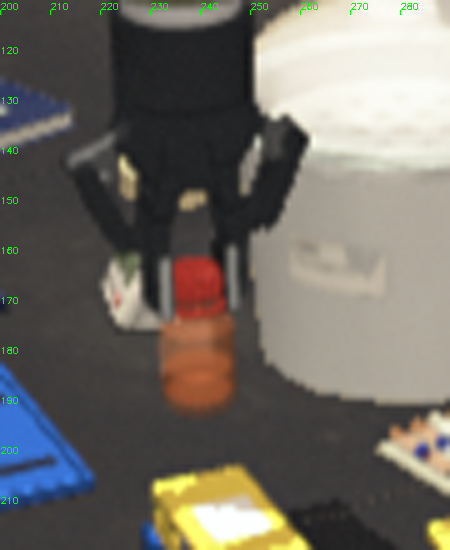

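The red bottle is lifted and upright. Now to the red holder.

Request:
jog_arm(
  targets=[
    [-0.014,0.002,-0.005,0,0,0,1],
    [-0.04,0.006,-0.012,0,0,0,1],
    [-0.07,0.011,-0.016,0,0,0,1],
    [-0.1,0.016,-0.016,0,0,0,1],
    [-0.13,0.021,-0.016,0,0,0,1],
  ],
)

```text
time: 13.68
tool_pos: [456.0, -53.7, 199.9]
tcp_rot: [179.9, 0.0, 81.3]
ft_force: [-0.2, 0.7, -1.4]
finger_gap: 29.7
```

Request:
jog_arm(
  targets=[
    [-0.03,0.005,0,0,0,0,1],
    [-0.06,0.01,0,0,0,0,1],
    [-0.09,0.015,0,0,0,0,1],
    [-0.12,0.02,0,0,0,0,1],
    [-0.15,0.025,0,0,0,0,1],
  ],
)

```text
time: 14.1
tool_pos: [457.6, -206.1, 199.4]
tcp_rot: [180.0, 0.0, 81.3]
ft_force: [0.5, -0.3, -1.1]
finger_gap: 29.8
```

Request:
jog_arm(
  targets=[
    [-0.03,0.005,0,0,0,0,1],
    [-0.06,0.009,0,0,0,0,1],
    [-0.085,0.013,0,0,0,0,1],
    [-0.103,0.016,0,0,0,0,1],
    [-0.113,0.017,0,0,0,0,1],
  ],
)

```text
time: 14.52
tool_pos: [457.1, -321.1, 199.1]
tcp_rot: [-180.0, 0.0, 81.2]
ft_force: [-0.1, 0.2, -1.4]
finger_gap: 29.6
```

Request:
jog_arm(
  targets=[
    [0,0,0,0,0,0,1],
    [0,0,0,0,0,0,1],
    [0,0,0,0,0,0,1],
    [0,0,0,0,0,0,1],
  ],
)

```text
time: 14.85
tool_pos: [457.8, -317.7, 199.4]
tcp_rot: [-180.0, -0.0, 81.4]
ft_force: [-0.6, -0.6, -1.4]
finger_gap: 29.5
```

```bash
python3 -c "
from h import *
plan(456.7,-319,85,81)"
```

```text
t 14.85 pos [ 457.8 -317.7  199.4] rot [-1.800e+02 -2.000e-02  8.136e+01] gap 29.5 F [-0.6 -0.6 -1.4] j [-40.   2.  95.   0.  84. -31.]
shift [-0.0015 -0.0009  0.1144] turn [-0.     -0.0003  0.0063] rows 2.7
```

Request:
jog_arm(
  targets=[
    [-0.001,-0.001,0.02,0,0,0,1],
    [-0.001,-0.001,0.05,0,0,0,1],
    [-0.001,-0.001,0.08,0,0,0,1],
    [-0.001,-0.001,0.105,0,0,0,1],
    [-0.001,-0.001,0.118,0,0,0,1],
  ],
)

```text
time: 15.27
tool_pos: [455.0, -317.2, 77.8]
tcp_rot: [-179.8, -0.1, 81.4]
ft_force: [0.2, 0.5, -1.6]
finger_gap: 29.7
```

Request:
jog_arm(
  targets=[
    [0,0,0,0,0,0,1],
    [0,0,0,0,0,0,1],
    [0,0,0,0,0,0,1],
    [0,0,0,0,0,0,1],
  ],
)

```text
time: 15.6
tool_pos: [457.9, -320.7, 83.8]
tcp_rot: [179.8, 0.1, 81.3]
ft_force: [-0.5, -0.1, -1.4]
finger_gap: 29.5
```

```bash
python3 -c "
from h import *
plan(456.7,-319,60,81)
s=snap('scene');crop(s,280,210,90,110,5,'e8')"
```

```text
t 15.6 pos [ 457.9 -320.7   83.8] rot [1.7981e+02 1.2000e-01 8.1300e+01] gap 29.5 F [-0.5 -0.1 -1.4] j [-40.   8. 101.   0.  71. -32.]
shift [ 0.0016 -0.0015  0.0238] turn [0.0033 0.002  0.0052] rows 0.6
```

View pics/e8.png

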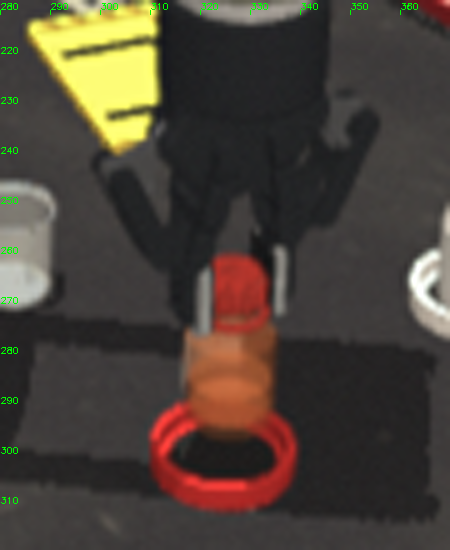

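The bottle hangs centred over the red ring, which is at about (324,300), with roughly 24 mm to go.

Request:
jog_arm(
  targets=[
    [0,-0.001,0.006,0,0,0,1],
    [0,-0.001,0.011,0,0,0,1],
    [0,-0.001,0.015,0,0,0,1],
    [0,-0.001,0.018,0,0,0,1],
    [0,-0.001,0.02,0,0,0,1],
  ],
)

```text
time: 16.07
tool_pos: [455.0, -319.2, 60.4]
tcp_rot: [-179.9, -0.0, 81.3]
ft_force: [0.0, -0.2, -1.3]
finger_gap: 29.5
```

Request:
jog_arm(
  targets=[
    [0,0,0,0,0,0,1],
    [0,0,0,0,0,0,1],
    [0,0,0,0,0,0,1],
    [0,0,0.001,0,0,0,1],
    [0,0,0.002,0,0,0,1],
  ],
)

```text
time: 16.48
tool_pos: [455.8, -320.0, 60.1]
tcp_rot: [179.9, 0.0, 81.3]
ft_force: [-4.5, 1.3, 11.6]
finger_gap: 29.6
```

Request:
jog_arm(
  targets=[
    [0,0,0,0,0,0,1],
    [0,0,0,0,0,0,1],
    [0,0,0,0,0,0,1],
  ],
)

```text
time: 16.73
tool_pos: [455.8, -320.0, 60.1]
tcp_rot: [180.0, 0.0, 81.3]
ft_force: [-2.0, 0.4, 5.3]
finger_gap: 29.8
```

Touchdown. Releasing.

Request:
jog_arm(
  targets=[
    [0,0,0,0,0,0,0.7],
    [0,0,0,0,0,0,0.5],
    [0,0,0,0,0,0,0.3],
    [0,0,0,0,0,0,0],
    [0,0,0,0,0,0,0],
  ],
)

```text
time: 17.15
tool_pos: [455.4, -319.4, 59.0]
tcp_rot: [-180.0, -0.0, 81.3]
ft_force: [0.2, -0.0, -0.4]
finger_gap: 76.4
```

Request:
jog_arm(
  targets=[
    [0,0,-0.01,0,0,0,0],
    [0,0,-0.03,0,0,0,0],
    [0,0,-0.06,0,0,0,0],
    [0,0,-0.09,0,0,0,0],
    [0,0,-0.11,0,0,0,0],
  ],
)

```text
time: 17.57
tool_pos: [456.3, -320.2, 173.2]
tcp_rot: [179.8, 0.1, 81.3]
ft_force: [0.7, -0.4, 0.5]
finger_gap: 85.3
```

```bash
python3 -c "
from h import *
plan(455,47.3,150,81)
s=snap('scene');crop(s,280,210,90,110,5,'e9')"
```

```text
t 17.5667 pos [ 456.3 -320.2  173.2] rot [1.7983e+02 1.0000e-01 8.1290e+01] gap 85.3 F [ 0.7 -0.4  0.5] j [-40.   3.  96.   0.  81. -32.]
shift [ 0.3631 -0.057   0.0224] turn [0.0029 0.0018 0.0051] rows 8.8
```

View pics/e9.png

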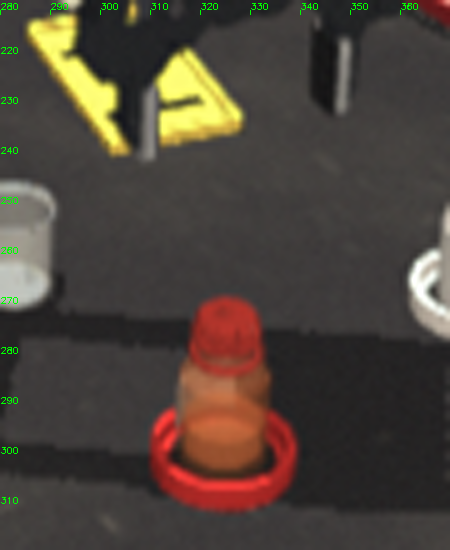

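The red bottle stands upright in its ring, base at about (324,298). Now the yellow box.

Request:
jog_arm(
  targets=[
    [0.02,-0.003,0,0,0,0,0],
    [0.05,-0.008,0,0,0,0,0],
    [0.085,-0.013,0,0,0,0,0],
    [0.12,-0.019,0,0,0,0,0],
    [0.155,-0.024,0,0,0,0,0],
  ],
)

```text
time: 18.03
tool_pos: [454.8, -161.4, 169.7]
tcp_rot: [180.0, 0.0, 81.2]
ft_force: [1.1, 0.0, 0.4]
finger_gap: 85.1
```

Request:
jog_arm(
  targets=[
    [0.035,-0.005,0,0,0,0,0],
    [0.07,-0.011,0,0,0,0,0],
    [0.105,-0.016,0,0,0,0,0],
    [0.135,-0.021,0,0,0,0,0],
    [0.16,-0.025,0,0,0,0,0],
  ],
)

```text
time: 18.45
tool_pos: [454.5, 1.4, 170.0]
tcp_rot: [180.0, -0.0, 81.3]
ft_force: [0.1, 0.1, -0.6]
finger_gap: 85.7
```

Request:
jog_arm(
  targets=[
    [0.02,-0.003,0,0,0,0,0],
    [0.035,-0.006,0,0,0,0,0],
    [0.044,-0.007,0,0,0,0,0],
    [0.048,-0.008,0,0,0,0,0],
    [0.048,-0.008,0,0,0,0,0],
  ],
)

```text
time: 18.87
tool_pos: [454.1, 48.2, 169.5]
tcp_rot: [180.0, 0.0, 81.3]
ft_force: [0.3, 0.8, 0.1]
finger_gap: 85.7
```

Request:
jog_arm(
  targets=[
    [0,0,0,0,0,0,0],
    [0,0,0,0,0,0,0],
    [0,0,0,0,0,0,0],
    [0,0,0,0,0,0,0],
  ],
)

```text
time: 19.2
tool_pos: [454.1, 47.2, 169.3]
tcp_rot: [-180.0, 0.0, 81.2]
ft_force: [-0.1, 0.1, 1.0]
finger_gap: 85.5
```

```bash
python3 -c "
from m import *
plan(455,47.3,90,80.9)
s=snap('top');crop(s,250,195,80,60,10,'f0')
s=snap('scene');crop(s,190,130,100,110,5,'f1',[(455+a*np.cos(np.radians(80.9))-b*np.sin(np.radians(80.9)),47.2+a*np.sin(np.radians(80.9))+b*np.cos(np.radians(80.9)),68) for a in(58,-58) for b in (28,-28)])"
```

```text
t 19.2 pos [454.1  47.2 169.3] rot [-1.800e+02  1.000e-02  8.122e+01] gap 85.5 F [-0.1  0.1  1. ] j [ -1. -13. 112.  -0.  81.   8.]
shift [0.0003 0.0008 0.0793] turn [-0.0001  0.0002  0.0056] rows 1.9
```

View pics/f1.png

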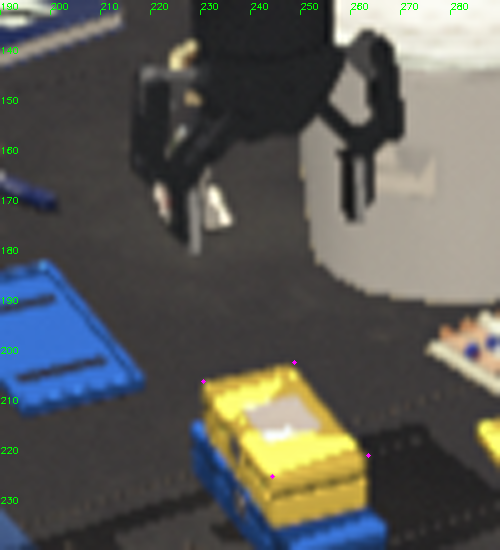

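The yellow box's lid corners match the predicted marks to within about 2 px, and the open jaws are centred across it. Descending.

Request:
jog_arm(
  targets=[
    [0,0.001,0.02,0,0,0.005,0],
    [0,0.001,0.05,0,0,0.005,0],
    [0,0.001,0.08,0,0,0.005,0],
    [0,0.001,0.105,0,0,0.005,0],
    [0,0.001,0.12,0,0,0.005,0],
  ],
)

```text
time: 19.72
tool_pos: [453.1, 47.5, 46.2]
tcp_rot: [-179.8, 0.0, 81.0]
ft_force: [0.2, 0.4, 0.0]
finger_gap: 85.7
```

Request:
jog_arm(
  targets=[
    [0,0,0.003,0,0,0,0],
    [0,0,0.006,0,0,0,0],
    [0,0,0.006,0,0,0,0],
    [0,0,0.006,0,0,0,0],
  ],
)

```text
time: 20.05
tool_pos: [456.2, 47.7, 44.7]
tcp_rot: [179.9, -0.0, 81.0]
ft_force: [0.0, 0.5, -0.3]
finger_gap: 85.3
```

```bash
python3 -c "
from m import *
plan(455,47.3,42,80.9)
s=snap('scene');crop(s,190,130,100,110,5,'f2')"
```

```text
t 20.05 pos [456.2  47.7  44.7] rot [ 1.7988e+02 -2.0000e-02  8.1000e+01] gap 85.3 F [ 0.   0.5 -0.3] j [ -0.  -4. 118.  -0.  66.   9.]
shift [-0.0006 -0.0012  0.0027] turn [ 0.0021 -0.0003  0.0017] rows 0.1
```

View pics/f2.png

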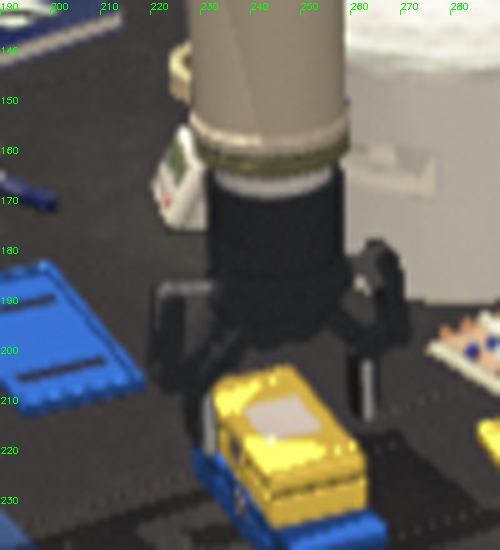

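The fingers flank the box, with their tips just above its lower edge. Closing.

Request:
jog_arm(
  targets=[
    [0,-0.001,0.002,0,0,0,0.1],
    [0,-0.001,0.002,0,0,0,0.2],
    [0,-0.001,0.002,0,0,0,0.3],
    [0,-0.001,0.002,0,0,0,0.35],
    [0,-0.001,0.002,0,0,0,0.4],
  ],
  newtons=50,
)

```text
time: 20.52
tool_pos: [454.5, 47.9, 41.9]
tcp_rot: [180.0, -0.0, 81.0]
ft_force: [-1.8, 0.9, 5.8]
finger_gap: 54.9
```

Request:
jog_arm(
  targets=[
    [0,0,0,0,0,0,0.5],
    [0,0,0,0,0,0,0.6],
    [0,0,0,0,0,0,0.7],
    [0,0,0,0,0,0,0.8],
    [0,0,0,0,0,0,0.8],
  ],
)

```text
time: 20.93
tool_pos: [454.5, 47.9, 42.0]
tcp_rot: [180.0, -0.0, 81.0]
ft_force: [-2.3, -0.3, 5.5]
finger_gap: 55.4
```

```bash
python3 -c "
from m import *
plan(455,47.3,42,80.9)
s=snap('scene');crop(s,190,130,100,110,5,'f3')"
```

```text
t 20.9333 pos [454.5  47.9  42. ] rot [ 1.7996e+02 -1.0000e-02  8.1010e+01] gap 55.4 F [-2.3 -0.3  5.5] j [ -0.  -4. 118.  -0.  66.   9.]
shift [-0.0005  0.0006 -0.    ] turn [ 0.0007 -0.0001  0.0019] rows 0.0
```

View pics/f3.png

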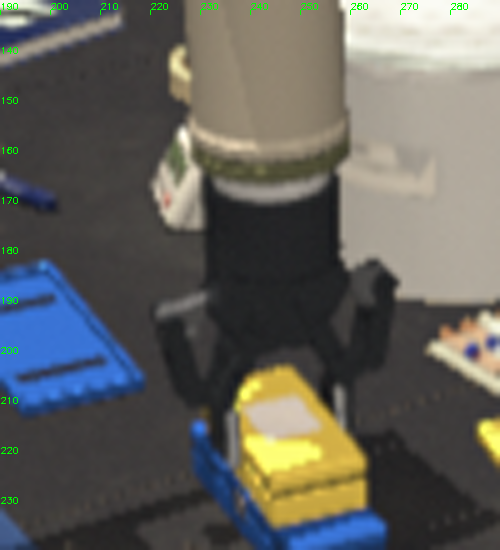

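The yellow box is gripped at a 55.4 mm gap. Lifting.

Request:
jog_arm(
  targets=[
    [0,0,-0.004,0,0,0,0.8],
    [0,0,-0.012,0,0,0,0.8],
    [0,0,-0.025,0,0,0,0.8],
    [0,0,-0.045,0,0,0,0.8],
    [0,0,-0.065,0,0,0,0.8],
  ],
)

```text
time: 21.4
tool_pos: [453.2, 47.9, 106.7]
tcp_rot: [-179.9, 0.0, 81.0]
ft_force: [1.3, 0.5, -2.4]
finger_gap: 55.1
```

```bash
python3 -c "
from m import *
plan(621.7,-8,107,76.6)
s=snap('scene');crop(s,190,130,100,110,5,'f4')"
```

```text
t 21.4 pos [453.2  47.9 106.7] rot [-1.7989e+02  2.0000e-02  8.1010e+01] gap 55.1 F [ 1.3  0.5 -2.4] j [ -0. -10. 116.  -0.  74.   9.]
shift [-0.0289  0.1752 -0.0007] turn [-0.0019  0.0004  0.0769] rows 4.3
```

View pics/f4.png

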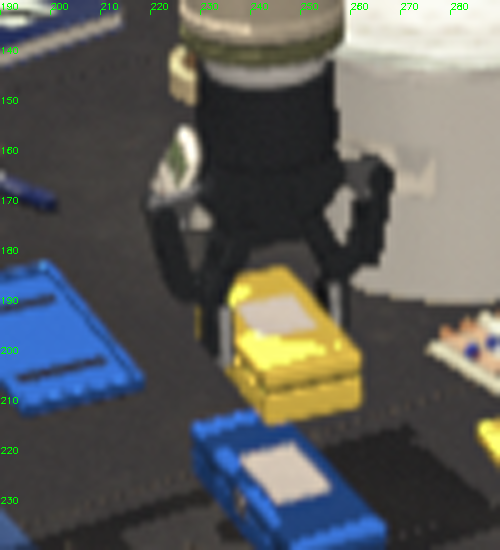

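The box came off level and the blue box stayed where it was. Carrying it over the yellow dock.

Request:
jog_arm(
  targets=[
    [-0.003,0.012,0,0,0,0.005,0.8],
    [-0.006,0.035,0,0,0,0.015,0.8],
    [-0.011,0.065,0,0,0,0.03,0.8],
    [-0.016,0.095,0,0,0,0.045,0.8],
    [-0.021,0.125,0,0,0,0.06,0.8],
  ],
)

```text
time: 21.87
tool_pos: [575.3, 7.2, 106.0]
tcp_rot: [-180.0, 0.0, 77.5]
ft_force: [-0.6, 0.1, -2.3]
finger_gap: 55.4
```

```bash
python3 -c "
from m import *
plan(621.7,-8,107,76.6)"
```

```text
t 21.8667 pos [575.3   7.2 106. ] rot [-179.99    0.     77.53] gap 55.4 F [-0.6  0.1 -2.3] j [-4.  9. 97.  0. 74.  8.]
shift [-0.0048  0.0486 -0.001 ] turn [-0.0001  0.      0.0163] rows 1.2
```

Request:
jog_arm(
  targets=[
    [-0.002,0.022,0,0,0,0.008,0.8],
    [-0.004,0.038,0,0,0,0.016,0.8],
    [-0.005,0.046,0,0,0,0.016,0.8],
    [-0.005,0.048,0,0,0,0.016,0.8],
    [-0.005,0.048,0,0,0,0.016,0.8],
  ],
)

```text
time: 22.28
tool_pos: [619.6, -7.6, 105.8]
tcp_rot: [-179.9, 0.0, 76.7]
ft_force: [-0.7, 0.5, -2.0]
finger_gap: 55.3
```

Request:
jog_arm(
  targets=[
    [0,0,0.015,0,0,0,0.8],
    [0,0,0.035,0,0,0,0.8],
    [0,0,0.05,0,0,0,0.8],
    [0,0,0.06,0,0,0,0.8],
    [0,0,0.06,0,0,0,0.8],
  ],
)

```text
time: 22.7
tool_pos: [617.0, -7.0, 43.3]
tcp_rot: [-179.7, 0.0, 76.7]
ft_force: [0.1, 0.9, -2.6]
finger_gap: 55.1
```

Request:
jog_arm(
  targets=[
    [0,0,0,0,0,0,0.8],
    [0,0,0,0,0,0,0.8],
    [0,0,0,0,0,0,0.8],
    [0,0,0,0,0,0,0.8],
  ],
)

```text
time: 23.03
tool_pos: [621.1, -7.7, 47.8]
tcp_rot: [179.9, -0.0, 76.7]
ft_force: [0.4, -0.1, -2.3]
finger_gap: 55.3
```

```bash
python3 -c "
from m import *
plan(621.7,-8,12,76.6)
s=snap('top');crop(s,265,140,80,60,10,'f5')
s=snap('scene');crop(s,260,150,100,110,5,'f6')"
```

```text
t 23.0333 pos [621.1  -7.7  47.8] rot [ 1.7987e+02 -2.0000e-02  7.6660e+01] gap 55.3 F [ 0.4 -0.1 -2.3] j [-5. 19. 91. -0. 69.  8.]
shift [-0.0002  0.0006  0.0358] turn [ 0.0023 -0.0003  0.001 ] rows 0.9
```

View pics/f6.png

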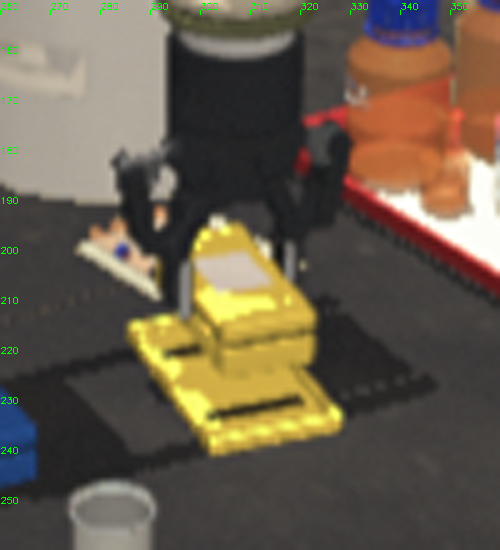

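View pics/f5.png

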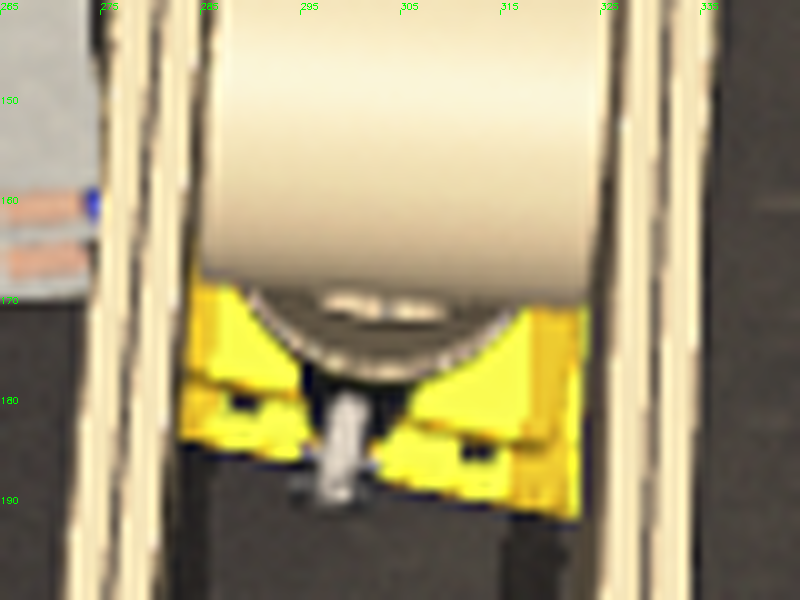

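The box hangs level over the yellow dock and lines up with its long sides in both views. Lowering in steps while watching force.

Request:
jog_arm(
  targets=[
    [0,0.0005,0.008,0,0,0,0.8],
    [0,0.0005,0.015,0,0,0,0.8],
    [0,0.0005,0.021,0,0,0,0.8],
    [0,0.0005,0.025,0,0,0,0.8],
    [0,0.0005,0.025,0,0,0,0.8],
  ],
)

```text
time: 23.55
tool_pos: [619.1, -7.6, 19.1]
tcp_rot: [-179.8, 0.0, 76.6]
ft_force: [-0.1, 0.6, -3.4]
finger_gap: 54.9
```

Request:
jog_arm(
  targets=[
    [0,0,0,0,0,0,0.8],
    [0,0,0,0,0,0,0.8],
    [0,0,0,0,0,0,0.8],
    [0,0,0,0,0,0,0.8],
  ],
)

```text
time: 23.88
tool_pos: [621.0, -7.8, 21.8]
tcp_rot: [179.9, -0.0, 76.6]
ft_force: [0.6, -0.5, -3.0]
finger_gap: 55.3
```

```bash
python3 -c "
from m import *
plan(621.7,-8,12,76.6)
s=snap('scene');crop(s,260,150,100,110,5,'f7')"
```

```text
t 23.8833 pos [621.   -7.8  21.8] rot [ 1.7995e+02 -1.0000e-02  7.6650e+01] gap 55.3 F [ 0.6 -0.5 -3. ] j [-5. 21. 92. -0. 67.  8.]
shift [-0.      0.0007  0.0098] turn [ 0.0009 -0.0001  0.0009] rows 0.2
```

View pics/f7.png

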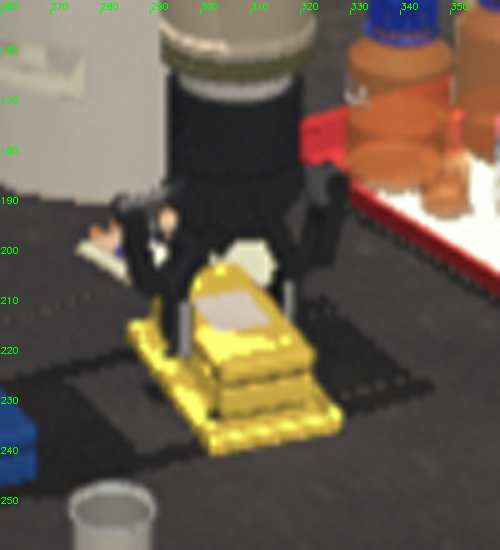

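Still centred within the walls, about 10 mm to go.

Request:
jog_arm(
  targets=[
    [0,0.001,0.003,0,0,0,0.8],
    [0,0.001,0.005,0,0,0,0.8],
    [0,0.001,0.007,0,0,0,0.8],
    [0,0.001,0.0085,0,0,0,0.8],
    [0,0.001,0.0085,0,0,0,0.8],
  ],
)

```text
time: 24.35
tool_pos: [621.2, -8.0, 12.3]
tcp_rot: [-180.0, 0.0, 76.6]
ft_force: [0.4, -0.9, -2.1]
finger_gap: 55.3
```

Request:
jog_arm(
  targets=[
    [0,0,0,0,0,0,0.8],
    [0,0,0.0005,0,0,0,0.8],
    [0,0,0.001,0,0,0,0.8],
    [0,0,0.0015,0,0,0,0.8],
  ],
)

```text
time: 24.68
tool_pos: [621.6, -8.0, 12.0]
tcp_rot: [180.0, 0.0, 76.7]
ft_force: [-5.8, 0.3, 8.6]
finger_gap: 55.0
```

Request:
jog_arm(
  targets=[
    [0,0,0,0,0,0,0.8],
    [0,0,0,0,0,0,0.8],
    [0,0,0,0,0,0,0.8],
  ],
)

```text
time: 24.93
tool_pos: [621.6, -8.0, 12.0]
tcp_rot: [180.0, 0.0, 76.7]
ft_force: [-4.5, 0.3, 5.4]
finger_gap: 55.1
```

Touchdown at z=12.0, exactly as expected. Releasing.

Request:
jog_arm(
  targets=[
    [0,0,0,0,0,0,0.2],
    [0,0,0,0,0,0,0.1],
    [0,0,0,0,0,0,0],
    [0,0,0,0,0,0,0],
  ],
)

```text
time: 25.27
tool_pos: [621.7, -8.0, 11.3]
tcp_rot: [180.0, -0.0, 76.7]
ft_force: [0.1, -0.7, 0.7]
finger_gap: 85.3
```

Request:
jog_arm(
  targets=[
    [0,0,-0.01,0,0,0,0],
    [0,0,-0.03,0,0,0,0],
    [0,0,-0.06,0,0,0,0],
    [0,0,-0.09,0,0,0,0],
    [0,0,-0.12,0,0,0,0],
  ],
)

```text
time: 25.68
tool_pos: [621.3, -7.9, 133.2]
tcp_rot: [-180.0, -0.0, 76.7]
ft_force: [0.0, -0.9, 0.2]
finger_gap: 85.6
```

```bash
python3 -c "
from m import *
plan(454.6,44,110,83.9)
s=snap('scene');crop(s,260,150,100,110,5,'f8')"
```

```text
t 25.6833 pos [621.3  -7.9 133.2] rot [-180.     -0.     76.65] gap 85.6 F [ 0.  -0.9  0.2] j [-5. 14. 88.  0. 78.  8.]
shift [ 0.012  -0.1742  0.0232] turn [-0.000e+00 -1.000e-04 -1.265e-01] rows 4.2
```

View pics/f8.png

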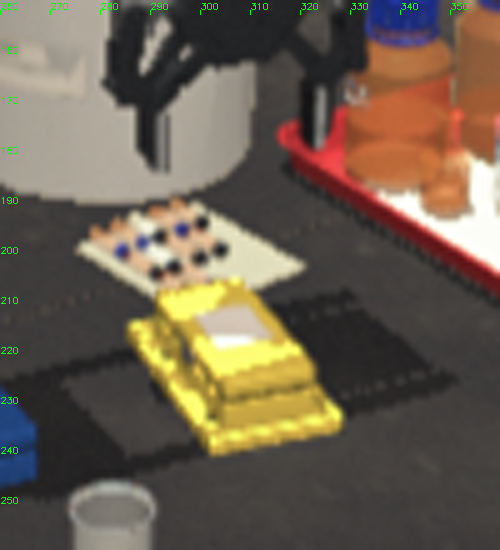

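The yellow box lies flat inside its dock. Now to the blue box.

Request:
jog_arm(
  targets=[
    [0.001,-0.015,0,0,0,-0.015,0],
    [0.003,-0.045,0,0,0,-0.04,0],
    [0.005,-0.08,0,0,0,-0.07,0],
    [0.008,-0.115,0,0,0,-0.1,0],
    [0.01,-0.145,0,0,0,-0.126,0],
  ],
)

```text
time: 26.15
tool_pos: [481.0, 35.7, 131.4]
tcp_rot: [-180.0, -0.0, 84.0]
ft_force: [-0.1, 0.7, -0.5]
finger_gap: 85.4
```

```bash
python3 -c "
from m import *
plan(454.6,44,110,83.9)"
```

```text
t 26.15 pos [481.   35.7 131.4] rot [-1.800e+02 -1.000e-02  8.395e+01] gap 85.4 F [-0.1  0.7 -0.5] j [ -2.  -7. 110.   0.  77.   4.]
shift [ 0.0055 -0.0271  0.0214] turn [-0.     -0.0001  0.0009] rows 0.8
```

Request:
jog_arm(
  targets=[
    [0.003,-0.012,0.002,0,0,0,0],
    [0.005,-0.02,0.006,0,0,0,0],
    [0.005,-0.025,0.014,0,0,0,0],
    [0.005,-0.026,0.02,0,0,0,0],
    [0.005,-0.026,0.02,0,0,0,0],
  ],
)

```text
time: 26.57
tool_pos: [456.8, 42.8, 109.7]
tcp_rot: [-179.9, 0.0, 83.9]
ft_force: [-0.8, 0.3, -0.1]
finger_gap: 85.5
```

Request:
jog_arm(
  targets=[
    [0,0,0,0,0,0,0],
    [0,0,0,0,0,0,0],
    [0,0,0,0,0,0,0],
    [0,0,0,0,0,0,0],
  ],
)

```text
time: 26.9
tool_pos: [457.9, 42.8, 111.5]
tcp_rot: [180.0, 0.0, 83.9]
ft_force: [-0.9, 0.8, -0.7]
finger_gap: 85.7
```

```bash
python3 -c "
from m import *
plan(454.6,44,12,83.9)
a=np.radians(83.9);c,n=np.cos(a),np.sin(a)
s=snap('scene');crop(s,190,150,100,110,5,'g1',[(454.6+u*c-v*n,44+u*n+v*c,34) for u in(78,-78) for v in (28,-28)])"
```

```text
t 26.9 pos [457.9  42.8 111.5] rot [179.99   0.    83.85] gap 85.7 F [-0.9  0.8 -0.7] j [ -1.  -9. 115.  -0.  75.   5.]
shift [ 0.0008 -0.0035  0.0995] turn [ 0.0002  0.     -0.0008] rows 2.4
```

View pics/g1.png

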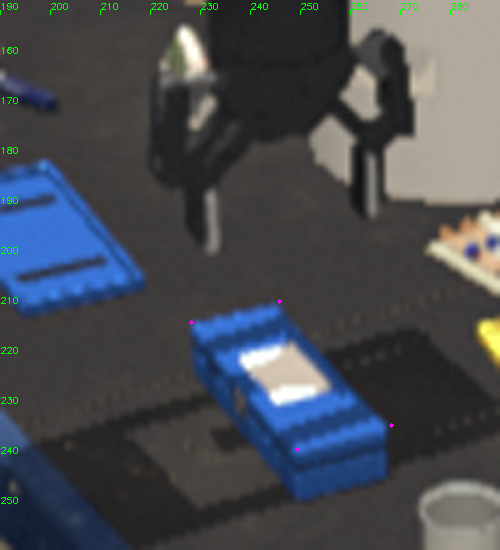

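The predicted corners match the blue box. Descending to TCP z of about 10.

Request:
jog_arm(
  targets=[
    [0.001,-0.003,0.015,0,0,0,0],
    [0.001,-0.0035,0.04,0,0,0,0],
    [0.001,-0.0035,0.065,0,0,0,0],
    [0.001,-0.0035,0.085,0,0,0,0],
    [0.001,-0.0035,0.095,0,0,0,0],
  ],
)

```text
time: 27.37
tool_pos: [452.3, 44.3, 13.8]
tcp_rot: [-179.8, 0.0, 83.9]
ft_force: [-0.9, -0.6, -0.8]
finger_gap: 85.7
```

Request:
jog_arm(
  targets=[
    [0,0,0.003,0,0,0,0],
    [0,0,0.006,0,0,0,0],
    [0,0,0.006,0,0,0,0],
    [0,0,0.006,0,0,0,0],
  ],
)

```text
time: 27.7
tool_pos: [455.2, 44.3, 11.5]
tcp_rot: [179.9, -0.0, 83.9]
ft_force: [0.0, -1.1, 0.3]
finger_gap: 85.2
```

```bash
python3 -c "
from m import *
plan(454.6,44,10,83.9)
s=snap('scene');crop(s,190,150,100,110,5,'g2')"
```

```text
t 27.7 pos [455.2  44.3  11.5] rot [ 1.7989e+02 -1.0000e-02  8.3870e+01] gap 85.2 F [ 0.  -1.1  0.3] j [ -1.  -1. 119.  -0.  62.   5.]
shift [-0.0004 -0.0005  0.0015] turn [ 0.0019 -0.0001 -0.0005] rows 0.0
```

View pics/g2.png

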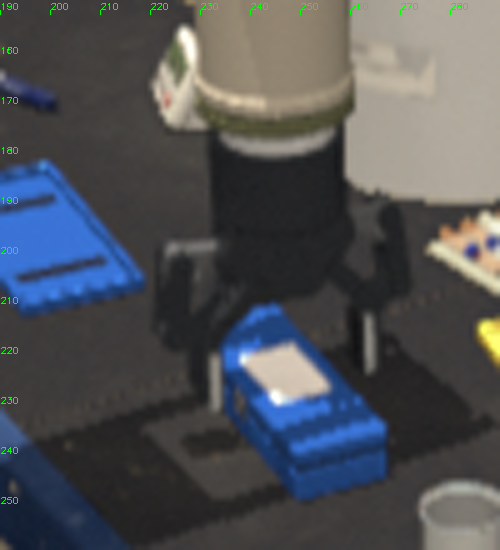

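The fingers straddle the blue box. Closing at 60 N.

Request:
jog_arm(
  targets=[
    [0,0,0.001,0,0,0,0.1],
    [0,0,0.001,0,0,0,0.2],
    [0,0,0.001,0,0,0,0.3],
    [0,0,0.001,0,0,0,0.4],
    [0,0,0.001,0,0,0,0.5],
  ],
  newtons=60,
)

```text
time: 28.17
tool_pos: [454.6, 44.4, 10.0]
tcp_rot: [179.9, -0.0, 83.9]
ft_force: [-1.1, -0.5, 5.6]
finger_gap: 54.7
```

Request:
jog_arm(
  targets=[
    [0,0,0,0,0,0,0.8],
    [0,0,0,0,0,0,0.8],
    [0,0,0,0,0,0,0.8],
    [0,0,0,0,0,0,0.8],
  ],
)

```text
time: 28.5
tool_pos: [454.6, 44.4, 10.0]
tcp_rot: [179.9, -0.0, 83.9]
ft_force: [-1.1, 0.3, 6.1]
finger_gap: 55.1
```

Request:
jog_arm(
  targets=[
    [0,0,-0.004,0,0,0,0.8],
    [0,0,-0.012,0,0,0,0.8],
    [0,0,-0.025,0,0,0,0.8],
    [0,0,-0.045,0,0,0,0.8],
    [0,0,-0.065,0,0,0,0.8],
  ],
)

```text
time: 28.92
tool_pos: [452.9, 44.4, 74.5]
tcp_rot: [-179.9, 0.0, 83.9]
ft_force: [1.0, 0.8, -1.5]
finger_gap: 55.2
```

```bash
python3 -c "
from m import *
plan(428,325,76,83.8)
s=snap('scene');crop(s,190,150,100,110,5,'g3')"
```

```text
t 28.9167 pos [452.9  44.4  74.5] rot [-1.7986e+02  1.0000e-02  8.3870e+01] gap 55.2 F [ 1.   0.8 -1.5] j [ -1.  -7. 117.  -0.  70.   5.]
shift [ 0.2764 -0.0547 -0.0014] turn [-0.0024  0.0003  0.0012] rows 6.8
```

View pics/g3.png

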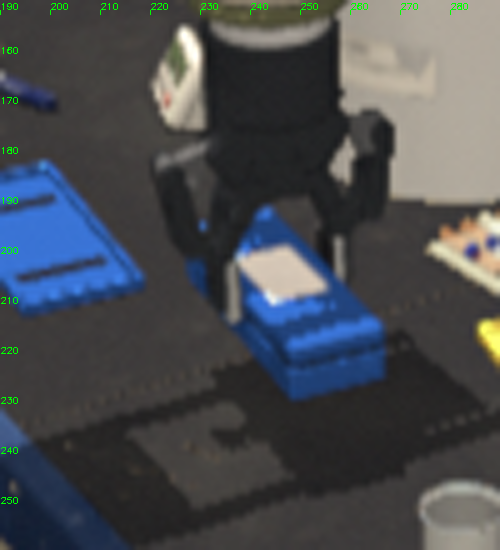

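The blue box is lifted level, with its underside about 65 mm up. Carrying it to the blue dock.

Request:
jog_arm(
  targets=[
    [0.012,-0.002,0,0,0,0,0.8],
    [0.035,-0.007,0,0,0,0,0.8],
    [0.063,-0.013,0,0,0,0,0.8],
    [0.092,-0.019,0,0,0,0,0.8],
    [0.12,-0.024,0,0,0,0,0.8],
  ],
)

```text
time: 29.38
tool_pos: [442.3, 167.3, 73.9]
tcp_rot: [-180.0, 0.0, 83.8]
ft_force: [1.2, -0.4, -3.0]
finger_gap: 54.9
```

Request:
jog_arm(
  targets=[
    [0.03,-0.006,0,0,0,0,0.8],
    [0.06,-0.012,0,0,0,0,0.8],
    [0.088,-0.018,0,0,0,0,0.8],
    [0.113,-0.023,0,0,0,0,0.8],
    [0.133,-0.026,0,0,0,0,0.8],
  ],
)

```text
time: 29.8
tool_pos: [430.4, 303.1, 73.7]
tcp_rot: [-180.0, 0.0, 83.9]
ft_force: [0.2, -0.8, -2.7]
finger_gap: 54.6
```

Request:
jog_arm(
  targets=[
    [0.013,-0.003,0,0,0,0,0.8],
    [0.02,-0.004,0,0,0,0,0.8],
    [0.023,-0.005,0,0,0,0,0.8],
    [0.023,-0.005,0,0,0,0,0.8],
    [0.023,-0.005,0,0,0,0,0.8],
  ],
)

```text
time: 30.22
tool_pos: [428.9, 323.7, 74.0]
tcp_rot: [-180.0, 0.0, 83.8]
ft_force: [0.0, 0.2, -2.7]
finger_gap: 54.9
```

Request:
jog_arm(
  targets=[
    [0,0,0,0,0,0,0.8],
    [0,0,0,0,0,0,0.8],
    [0,0,0,0,0,0,0.8],
  ],
)

```text
time: 30.47
tool_pos: [429.1, 324.0, 74.4]
tcp_rot: [180.0, 0.0, 83.8]
ft_force: [0.3, 0.1, -2.4]
finger_gap: 54.9
```

```bash
python3 -c "
from m import *
plan(428,325,40,83.8)
s=snap('top');crop(s,155,205,80,60,10,'g4')
s=snap('scene');crop(s,150,120,100,110,5,'g5')"
```

```text
t 30.4667 pos [429.1 324.   74.4] rot [179.99   0.    83.81] gap 54.9 F [ 0.3  0.1 -2.4] j [ 32.   6. 104.  -0.  70.  38.]
shift [ 0.0009 -0.0012  0.0344] turn [0.0001 0.0001 0.0002] rows 0.8
```

View pics/g5.png

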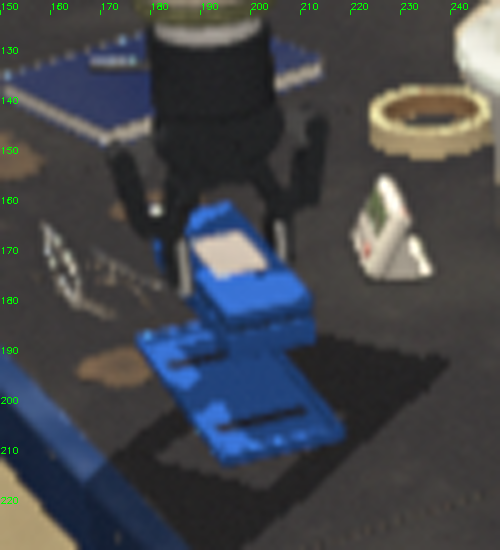

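The blue box is over its dock. Lowering.

Request:
jog_arm(
  targets=[
    [0.001,-0.001,0.01,0,0,0,0.8],
    [0.001,-0.001,0.022,0,0,0,0.8],
    [0.001,-0.001,0.034,0,0,0,0.8],
    [0.001,-0.001,0.044,0,0,0,0.8],
    [0.001,-0.001,0.048,0,0,0,0.8],
  ],
)

```text
time: 30.98
tool_pos: [426.1, 324.6, 23.1]
tcp_rot: [-179.8, 0.2, 83.9]
ft_force: [-0.7, -0.1, -3.6]
finger_gap: 54.5
```

Request:
jog_arm(
  targets=[
    [0,0,0,0,0,0,0.8],
    [0,0,0,0,0,0,0.8],
    [0,0,0,0,0,0,0.8],
    [0,0,0,0,0,0,0.8],
  ],
)

```text
time: 31.32
tool_pos: [428.6, 326.1, 27.1]
tcp_rot: [179.9, -0.0, 83.9]
ft_force: [-0.1, 0.7, -2.9]
finger_gap: 54.8
```

```bash
python3 -c "
from m import *
plan(428,325,14,83.8)
s=snap('top');crop(s,155,205,80,60,10,'g6')
s=snap('scene');crop(s,150,120,100,110,5,'g7')"
```

```text
t 31.3167 pos [428.6 326.1  27.1] rot [ 1.7994e+02 -5.0000e-02  8.3870e+01] gap 54.8 F [-0.1  0.7 -2.9] j [ 32.   9. 106.  -0.  65.  38.]
shift [-0.0012 -0.0005  0.0131] turn [ 0.0011 -0.0009  0.0012] rows 0.3
```

View pics/g7.png

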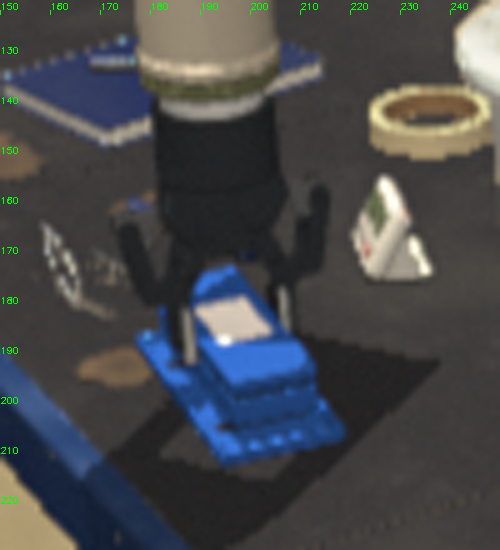

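View pics/g6.png

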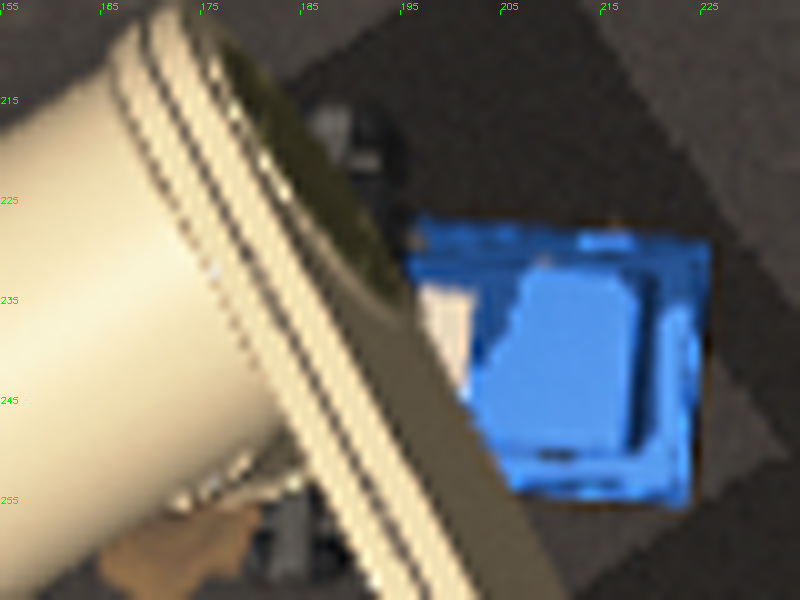

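In the top view the lid sits centred across the dock: lid rows 232 to 250, dock rows 228 to 255. About 13 mm to go.

Request:
jog_arm(
  targets=[
    [-0.001,0,0.003,0,0,0,0.8],
    [-0.001,0,0.006,0,0,0,0.8],
    [-0.001,0,0.009,0,0,0,0.8],
    [-0.001,0,0.011,0,0,0,0.8],
    [-0.001,0,0.011,0,0,0,0.8],
  ],
)

```text
time: 31.83
tool_pos: [427.3, 324.4, 14.4]
tcp_rot: [-179.9, 0.0, 83.9]
ft_force: [0.3, -0.7, -3.9]
finger_gap: 54.8
```

Request:
jog_arm(
  targets=[
    [0,0,0,0,0,0,0.8],
    [0,0,0,0,0,0,0.8],
    [0,0,0.0005,0,0,0,0.8],
    [0,0,0.001,0,0,0,0.8],
    [0,0,0.0015,0,0,0,0.8],
  ],
)

```text
time: 32.25
tool_pos: [428.0, 324.9, 14.0]
tcp_rot: [180.0, -0.0, 83.9]
ft_force: [-3.3, -2.2, 5.3]
finger_gap: 54.6
```

Request:
jog_arm(
  targets=[
    [0,0,0,0,0,0,0.8],
    [0,0,0,0,0,0,0.8],
    [0,0,0,0,0,0,0.8],
  ],
)

```text
time: 32.5
tool_pos: [428.0, 324.8, 14.0]
tcp_rot: [180.0, -0.0, 83.9]
ft_force: [-0.3, -0.4, -0.8]
finger_gap: 54.9
```

Request:
jog_arm(
  targets=[
    [0,0,0.0005,0,0,0,0.8],
    [0,0,0.001,0,0,0,0.8],
    [0,0,0.001,0,0,0,0.8],
  ],
)

```text
time: 32.75
tool_pos: [428.0, 324.8, 14.0]
tcp_rot: [180.0, 0.0, 83.9]
ft_force: [-6.7, -3.6, 11.3]
finger_gap: 55.2
```

Request:
jog_arm(
  targets=[
    [0,0,0,0,0,0,0.2],
    [0,0,0,0,0,0,0.1],
    [0,0,0,0,0,0,0],
    [0,0,0,0,0,0,0],
  ],
)

```text
time: 33.08
tool_pos: [428.0, 324.8, 12.8]
tcp_rot: [180.0, -0.0, 83.9]
ft_force: [-0.3, 0.1, 0.3]
finger_gap: 85.4
```

Request:
jog_arm(
  targets=[
    [0,0,-0.01,0,0,0,0],
    [0,0,-0.03,0,0,0,0],
    [0,0,-0.065,0,0,0,0],
    [0,0,-0.1,0,0,0,0],
    [0,0,-0.14,0,0,0,0],
  ],
)

```text
time: 33.5
tool_pos: [426.8, 324.1, 153.7]
tcp_rot: [-179.9, 0.1, 83.9]
ft_force: [0.9, 0.6, -0.2]
finger_gap: 85.3
```

Request:
jog_arm(
  targets=[
    [-0.02,-0.01,-0.03,0,0,0,0],
    [-0.05,-0.02,-0.06,0,0,0,0],
    [-0.08,-0.02,-0.09,0,0,0,0],
    [-0.11,-0.02,-0.11,0,0,0,0],
    [-0.14,-0.02,-0.12,0,0,0,0],
  ],
)

```text
time: 33.92
tool_pos: [393.6, 187.0, 277.6]
tcp_rot: [179.7, -0.1, 83.9]
ft_force: [1.2, -0.1, 0.1]
finger_gap: 85.6
```

```bash
python3 -c "
from m import *
s=snap('top'); cv2.imwrite('pics/h1.png',cv2.resize(s['pixels'][:,:,::-1],(800,600)))
crop(s,290,140,130,100,6,'h2'); crop(s,150,205,130,100,6,'h2b')
print('white');ring(s,mask(s,(0,0,120),(180,60,255),(370,145,410,185)),14)
print('red');ring(s,mask(s,(0,120,120),(10,255,255),(385,205,425,245)),14)
s=snap('scene');cv2.imwrite('pics/h3.png',cv2.resize(s['pixels'][150:330,130:400,::-1],(800,533),interpolation=cv2.INTER_CUBIC))"
```

```text
white
((642.7501831054688, -285.9346008300781), (67.38009643554688, 68.43232727050781), 56.864261627197266)
red
((456.74951171875, -319.4465637207031), (67.31948852539062, 68.46973419189453), 78.32038879394531)
```

View pics/h1.png

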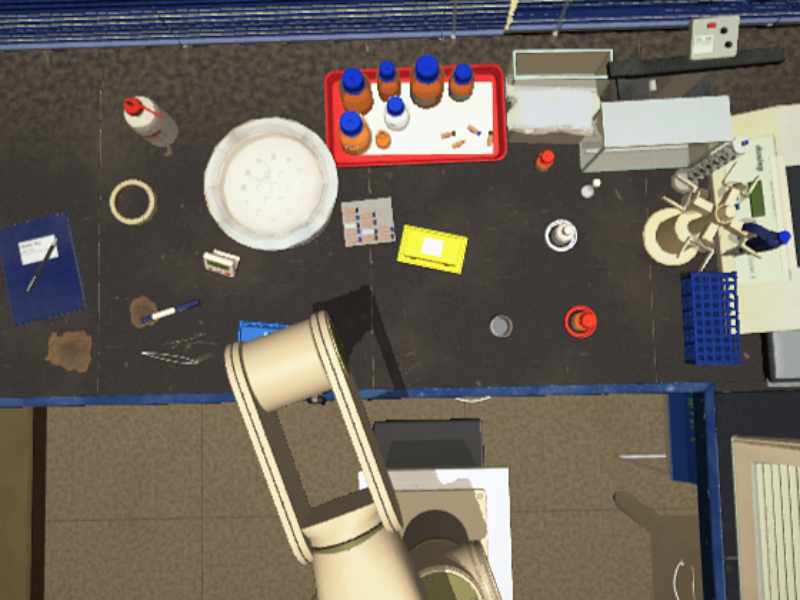

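View pics/h2.png

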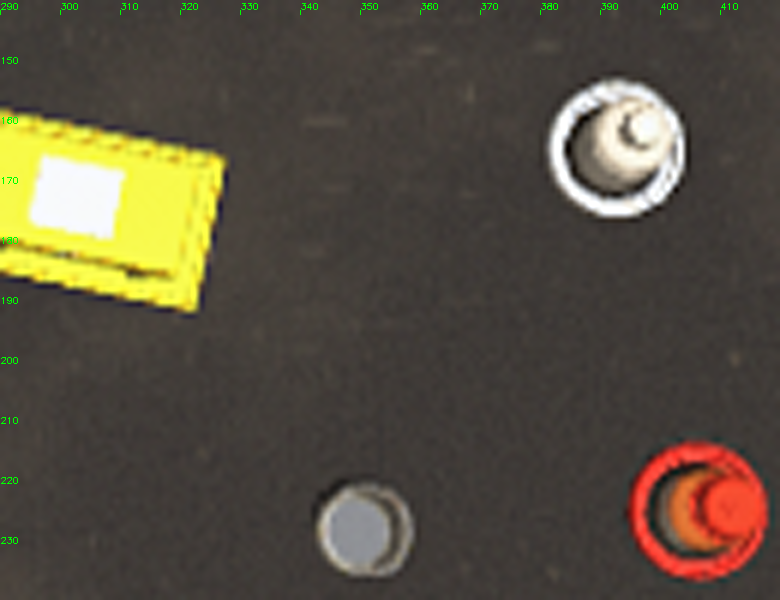

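View pics/h3.png

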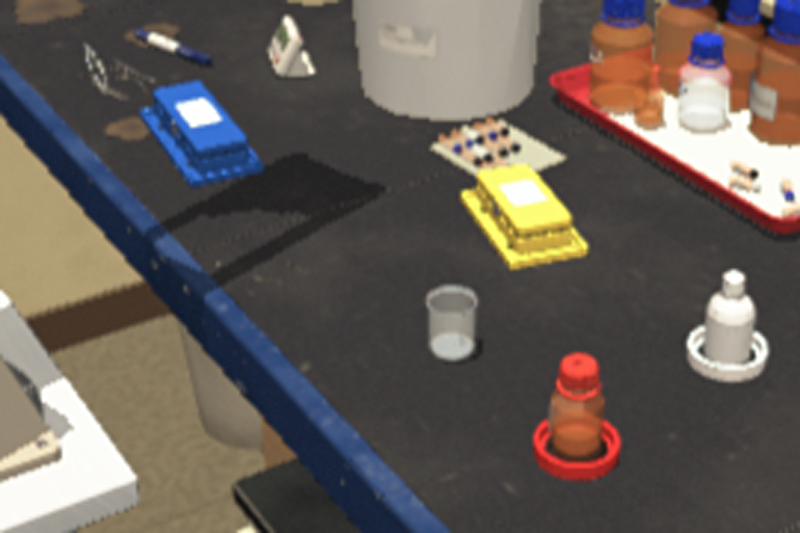

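```bash
python3 -c "
from m import *
s=snap('top')
print('white cap',back(s,396.8,161.2,86)[:2],'red cap',back(s,411.5,223.3,88)[:2],'yellow label',back(s,302.3,172.3,38)[:2],'beaker',back(s,350,227.5,52)[:2])
print(r.sense()['time'])"
```

```text
white cap [ 640.56696334 -284.21698737] red cap [ 458.02085649 -318.46246741] yellow label [622.35403973  -8.5353257 ] beaker [ 451.40535025 -145.05318389]
34.0667
```

View pics/h2b.png

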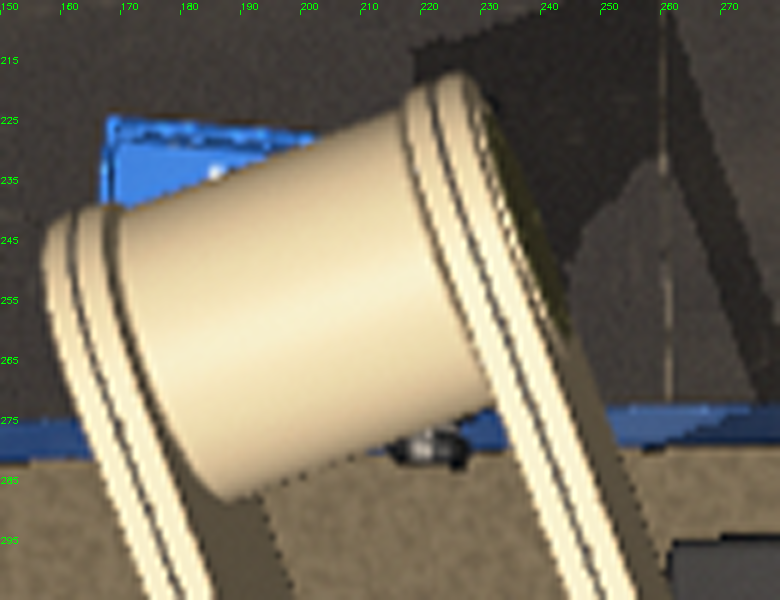

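Both bottles and the yellow box are within about 3 mm of their targets. The arm hides the blue box from above, so I'll move it aside for a last look.

Request:
jog_arm(
  targets=[
    [-0.03,0,0,0,0,0,0],
    [-0.06,0,0,0,0,0,0],
    [-0.09,0,0,0,0,0,0],
    [-0.12,0,0,0,0,0,0],
    [-0.15,0,0,0,0,0,0],
  ],
)

```text
time: 34.48
tool_pos: [376.4, 38.2, 272.3]
tcp_rot: [-179.9, -0.0, 84.0]
ft_force: [0.7, 0.2, -0.7]
finger_gap: 85.8
```

Request:
jog_arm(
  targets=[
    [-0.02,0,0,0,0,0,0],
    [-0.03,0,0,0,0,0,0],
    [-0.035,0,0,0,0,0,0],
    [-0.035,0,0,0,0,0,0],
    [-0.035,0,0,0,0,0,0],
  ],
)

```text
time: 34.9
tool_pos: [373.3, 4.4, 272.5]
tcp_rot: [-180.0, -0.0, 83.9]
ft_force: [-0.8, 0.2, -0.1]
finger_gap: 85.4
```

```bash
python3 -c "
from m import *
s=snap('top'); crop(s,155,205,80,60,10,'i1',[(428.1+u*np.cos(1.463)-v*np.sin(1.463),325+u*np.sin(1.463)+v*np.cos(1.463),38) for u in(78,-78) for v in(28,-28)])"
```

```text
(no output)
```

View pics/i1.png

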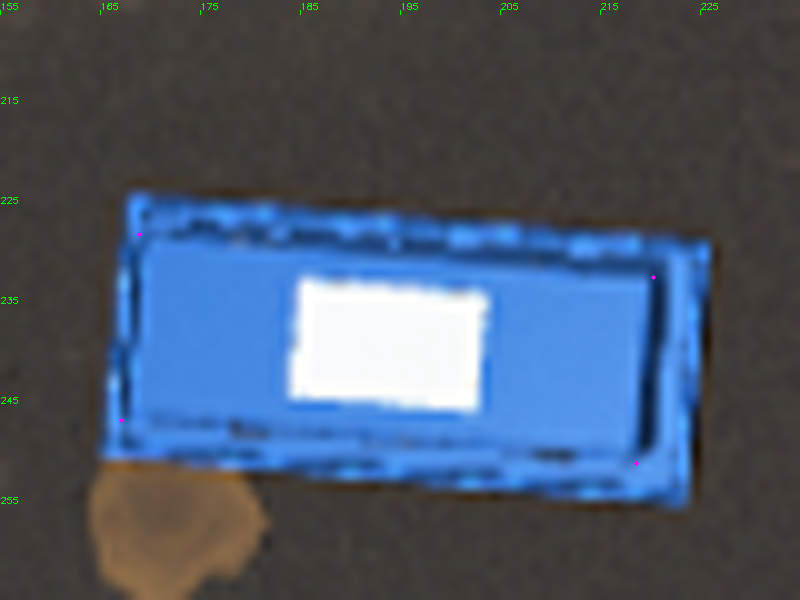

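The blue lid's corners fall on the marks for a box centred in the dock at seat height. Handing in.

```bash
python3 -c "
from h import *
print(r.hand_in())"
```

```text
the job is handed in; nothing more can be done
None
```

I took the stack apart and handed the job in at about 35 s. Both bottles stand in the holders of their colour and both slide boxes lie flat in their docks. `hand_in()` gives no verdict, so the result rests on my own checks.

- **Bottles:** seen from above, the red cap is about 2 mm from its holder centre and the white cap about 3 mm. Both look upright in the scene view. I found touchdown by the rise in force.
- **Yellow box:** it was released about 0.2 mm from the dock centre, with the gripper at the expected seat height. Its label, as seen from above, is within 1 mm of the dock centre.
- **Blue box:** it was released about 0.3 mm from the dock centre at the expected height. Its lid corners match the marks for a centred, seated box to within about 2 px. The force reading dropped back to about −0.8 N after first contact, so I pressed down 1 mm more, to 11 N, before releasing it.
- **Beaker and timer:** both look unmoved in the final pictures. The beaker is at the same pixels as at the start, and I checked the timer only by eye.

No check disagreed beyond the 2 mm calibration uncertainty and picture resolution. The arm swung up to about 5 mm after fast moves, so I let it settle before each grasp and placing.

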